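# Build the sonde's battery stack and close the casing over it

### The arm

A 7-joint arm with a two-finger parallel gripper is mounted at the origin on the work surface. World frame = base frame: x ahead of the robot, y to its left, z up, the work surface at z = 0. Lengths are in m, angles in rad, forces in N, time in s.
With the tool pointing down it reaches from about 0.4 to 0.85 m from the base axis. Payload 4.5 kg.
Tool frame: the origin (TCP) lies between the finger pads; the fingertips stand r.tip_reach ahead of it and the grasp point (between the pads) lies 11 mm behind it (r.tip_reach is the distance from the TCP to the fingertips, in m); z points along the fingers, y is the line along which they close (so a half turn about z gives the same grasp; the last joint's range is limited). The gripper opens to 88 mm and grips with 3 to 60 N. Pads are 18 mm wide; open, the fingers measure 123 mm over their backs; the gripper's body (75 mm by 187 mm) begins 45 mm behind the grasp point.
Start: joints at [1.249, 0.689, -0.195, 1.565, 0.157, 0.902, -0.215], TCP at [0.218, -0.586, 0.247] pointing down, gripper open.
Joint ranges: [-3.01, 3.01], [-0.46, 2.08], [-1.47, 1.51], [0.13, 2.56], [-1, 4.14], [0.04, 2.09], [-2.66, 2.66]. Speed limits (rad/s): [2.57, 2.57, 3.14, 3.14, 3.14, 3.14, 3.14].

### API

Orientations are given as a unit quaternion [x, y, z, w].
In Python, from plant import r, vision, workorder gives the robot as it stands.
- The arm moves only by the tool drive_tool, never from a script. Its argument "targets" is a list of rows, each an object of numbers: "tx", "ty", "tz": the shift along the world's x, y, z in units of 0.03 m (1.0 is 0.03 m); "wx", "wy", "wz": the turn, a rotation vector about the world's x, y, z in units of 60 degrees (1.0 is 60 degrees); "claw": the opening, from -1 (shut) to 1 (fully open). A call has exactly 8 rows; each row shifts and turns the commanded pose from where the row before left it; what a row does not reach is not made up. A row lasts 1/10 s, in which the tool goes at most 50 mm and 8.59 degrees, less where a joint would pass 70% of its speed; a pose out of reach is approached as far as the arm can. A call with a number of a shift or a turn outside -1 to 1 is refused whole. A call with a gripper value outside its range is refused whole. The fingers move at their own pace and stop on an object; "force" is the grip in N (left out, the last holds). Time passes only in rows, so rows that do not move let the fingers close, or fill a call up. It gives the time, the measured TCP pose, the force, the opening and the grip force at its end, in the units of the state.
- r.get_state(): the state, without advancing time (a new reading comes with each control period).
- vision.snapshot(name): name is "scene" or "top" or "wrist"; returns a dict with "image" (400x640x3 uint8, blue, green, red), "range_z" (400x640 float32, m along the optical axis (not along the pixel's ray), 0 where there is no reading), "K" (3x3 intrinsics, pixels), "cam_to_world" (4x4, takes a point from camera to world coordinates). Camera axes: x right, y up, looking along -z (the intrinsics and any distortion apply to the point x, -y, -z); pixel columns grow to the right and rows downward; lengths in m; the calibration is good to about 2 mm. A picture is of the moment at which its call begins.
- workorder.finish_job(): hands the job in; it is judged then, once.
The state is a dict: "clock": time; "q": joint angles; "qd": joint speeds; "joint_torque": joint torques, N m; "tool_pos": TCP position; "eef_rot": TCP orientation; "contact_force": force on the tool from outside, world axes, zero at the start; "moment": the same for the moment, N m; "opening": opening from 0.0 (shut) to 1.0 (fully open); "finger_force": force on a finger pad.
Only numpy, scipy, OpenCV 4.12 (cv2) and the standard library are available. Lean on these libraries where they do the work, as an engineer would, in place of code of your own. Each camera call takes 0.05 s, during which the arm holds its last target. There are 200 camera calls.

### The job

Build the sonde's battery on the dock: lay the plain brass terminal on the round black plate, then all the green cells, then the brass terminal with the stud (stud up), as one flat, neatly centred stack. Then lower the white casing gently over the stack so that both dock pegs enter its ears and it sits fully home on the dock. Leave the antenna stub, the sensor boom and the jar where they are.

Things in the scene. Friction and masses are not known exactly. Their poses are not given: they have to be found in the camera images.
- dock: blue dock fixed to the bench, slab 200 x 114 x 15 mm, long side along x. Origin: centre of underside, on the bench, z up. In its middle a round black plate, 68 mm across, stands 5 mm above the slab. Two upright steel pegs, 12 mm thick, stand on the slab at x = +-76 mm, y = 0, 36 mm tall above it, the last 8 mm tapering to 4 mm
- dock_seat (a point): centre of the top face of the round black plate, where the battery stack stands; 20 mm above the bench; axes as the dock's
- casing: white casing, open-bottomed box 110 x 110 x 102 mm tall, cavity 90 x 90 x 90 mm; grey neck on top to hold (36 x 36 mm, from 102 to 144 mm up, sides along x, y). Ears at the foot, 60 mm wide, 12 mm thick, out to x = +-97 mm, with upright 17 mm holes at x = +-76 mm, y = 0. Fits either way round. Origin: centre of underside, z up. 0.15 to 0.24 kg; starts upright on the bench
- terminal_low: plain brass terminal disc, both faces smooth, 60 mm in diameter and 10 mm thick. Origin at the centre of that disc (half-way up its thickness), z along its axis; lies flat on the bench at the start. About 0.18 kg
- terminal_top: brass terminal disc with a round stud on its upper face (stud 20 mm across, 10 mm tall), 60 mm in diameter and 10 mm thick. Origin at the centre of that disc (half-way up its thickness), z along its axis; lies flat on the bench at the start, stud towards +z. About 0.2 kg
- cell1: green battery cell, a disc with a steel-coloured round on both faces, either face may be up, 60 mm in diameter and 10 mm thick. Origin at the centre of that disc (half-way up its thickness), z along its axis; lies flat on the bench at the start. About 0.07 kg. Three to five of the cells are there; the rest are absent
- cell2: green battery cell, a disc with a steel-coloured round on both faces, either face may be up, 60 mm in diameter and 10 mm thick. Origin at the centre of that disc (half-way up its thickness), z along its axis; lies flat on the bench at the start. About 0.07 kg. Three to five of the cells are there; the rest are absent
- cell3: green battery cell, a disc with a steel-coloured round on both faces, either face may be up, 60 mm in diameter and 10 mm thick. Origin at the centre of that disc (half-way up its thickness), z along its axis; lies flat on the bench at the start. About 0.07 kg. Three to five of the cells are there; the rest are absent
- cell4: green battery cell, a disc with a steel-coloured round on both faces, either face may be up, 60 mm in diameter and 10 mm thick. Origin at the centre of that disc (half-way up its thickness), z along its axis; lies flat on the bench at the start. About 0.07 kg. Three to five of the cells are there; the rest are absent
- cell5: green battery cell, a disc with a steel-coloured round on both faces, either face may be up, 60 mm in diameter and 10 mm thick. Origin at the centre of that disc (half-way up its thickness), z along its axis; lies flat on the bench at the start. About 0.07 kg. Three to five of the cells are there; the rest are absent
- antenna_stub: grey aluminium antenna stub, 125 mm long and 24 mm high, lying on the far side of the bench; not needed. Origin under its middle
- sensor_boom: red plastic sensor boom, 180 mm long and 14 mm high, lying on the left of the bench; not needed. Origin under its middle
- tape_jar: closed jar, 70 mm across and 90 mm tall, standing on the left of the bench; not needed. Origin at the centre of its underside
Not all that is in view belongs to the job. Leave any purple or red look-alike of the cell1 alone.

How it is judged:
By the outcome, as a careful person would: the job done as asked, in the order asked, and still so for the second after the job is handed in, with the robot touching nothing.
Of cell1, cell2, cell3, cell4, cell5 only 3 to 5 are there at a start; the rules pass over those that are not, and their reading is None.
At some moment in a run one of casing, terminal_top may be knocked a few centimetres aside while the robot is not near it.
It also fails if it takes over 210 s, if anything falls off the work surface, if the arm or the gripper's body presses on something with over 40 N, if the wrist force passes 120 N, or if a joint passes its speed limit or range.

## Working session

There is one attempt and no reset: what is moved stays moved. The work goes in short steps, Python scripts to look and compute and a tool call to move; the robot and the scene stay as the last step left them, time stands still between calls to the robot, and variables do not carry over. Pictures are saved under pics/ and viewed, at most 14 in all, crops included, and the job is handed in when it is done.

Besides the shell and the picture viewer there is one more tool, called after ">>>" by a JSON object that holds its "method" and its "body". drive_tool: Moves the arm, as the interface text tells. Its arguments: {"type":"object","properties":{"targets":{"type":"array","items":{"type":"object","properties":{"tx":{"type":"number"},"ty":{"type":"number"},"tz":{"type":"number"},"wx":{"type":"number"},"wy":{"type":"number"},"wz":{"type":"number"},"claw":{"type":"number"}}}},"force":{"type":"number"}},"required":["targets"]}

```bash
ls; mkdir -p pics
python3 - <<'E'
from plant import r, vision
import cv2,numpy as np
print(r.get_state(), r.tip_reach)
for n in ["top","scene"]:
    s=vision.snapshot(n); cv2.imwrite(f"pics/{n}0.png",s["image"]); np.savez(f"{n}0.npz",**s)
    print(n,s["K"],s["cam_to_world"])
E
```

```text
pics
{'clock': 0.0, 'q': array([ 1.24882211,  0.68994684, -0.19451189,  1.56631519,  0.157286  ,
        0.90250618, -0.21508419]), 'qd': array([-0.00219089,  0.00109637,  0.00043322,  0.00099549, -0.00261104,
       -0.00042433,  0.00115714]), 'joint_torque': array([-8.22231850e-04, -5.27561045e+01, -1.26740813e+00, -1.53432012e+01,
       -5.26379887e-02,  6.36747645e-03,  1.74990823e-04]), 'tool_pos': array([ 0.21744371, -0.58531076,  0.24594083]), 'eef_rot': array([ 9.84211732e-01,  1.76992849e-01, -2.18671778e-04, -8.65754369e-04]), 'contact_force': array([-0.22797025,  0.23624181, -0.5880158 ]), 'moment': array([ 0.0038239 , -0.04077513, -0.00089427]), 'finger_force': 0.0, 'opening': 1.0025537385907177} 0.008
top [[398.58628351   0.         322.47968076]
 [  0.         398.58628351 200.23125318]
 [  0.           0.           1.        ]] [[ 5.68544635e-04  9.97582470e-01 -6.94902287e-02  4.18798197e-01]
 [-9.99946277e-01 -1.52077664e-04 -1.03643939e-02  5.12044806e-02]
 [-1.03499056e-02  6.94923881e-02  9.97528790e-01  1.23792677e+00]
 [ 0.00000000e+00  0.00000000e+00  0.00000000e+00  1.00000000e+00]]
scene [[465.40451167   0.         312.19165985]
 [  0.         465.40451167 200.75698262]
 [  0.           0.           1.        ]] [[-0.11529199 -0.69436866  0.71032381  1.4548442 ]
 [ 0.99313675 -0.09474152  0.06858164  0.16332598]
 [ 0.01967622  0.71335559  0.70052598  0.97690089]
 [ 0.          0.          0.          1.        ]]
```

View pics/top0.png

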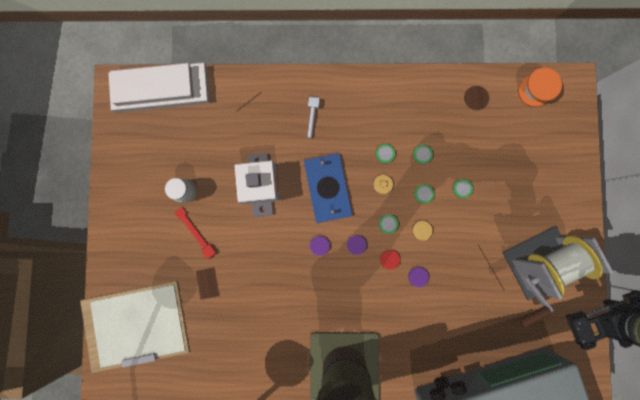

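View pics/scene0.png

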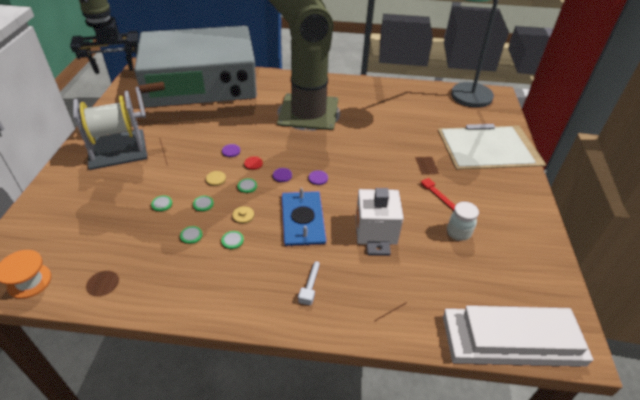

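The top view shows five green cells at (386,153), (424,154), (425,194), (463,188) and (389,223). The plain terminal is at (423,230) and the stud terminal at (383,184). The dock is at (328,188) and the casing at (255,183). The purple and red look-alikes lie below these.

```bash
cat > h.py <<'E'
import numpy as np,cv2
from scipy.spatial.transform import Rotation as R
HSV={"green":((45,90,50),(85,255,255)),"brass":((15,90,110),(32,255,255)),"blue":((100,120,50),(120,255,255)),
"white":((0,0,190),(180,40,255))}
def ray(s,u,v,z):
    d=s["cam_to_world"][:3,:3]@np.array([(u-s["K"][0,2])/s["K"][0,0],-(v-s["K"][1,2])/s["K"][1,1],-1])
    o=s["cam_to_world"][:3,3]; return o+d*(z-o[2])/d[2]
def proj(s,p):
    c=s["cam_to_world"]; q=c[:3,:3].T@(np.array(p)-c[:3,3]); x=s["K"]@np.array([q[0],-q[1],-q[2]]); return x[:2]/x[2]
def blobs(s,col,z,amin=60):
    m=cv2.inRange(cv2.cvtColor(s["image"],cv2.COLOR_BGR2HSV),*map(np.array,HSV[col]))
    m=cv2.morphologyEx(m,cv2.MORPH_CLOSE,np.ones((3,3)))
    out=[]
    for c in cv2.findContours(m,cv2.RETR_EXTERNAL,cv2.CHAIN_APPROX_NONE)[0]:
        P=np.array([ray(s,u,v,z)[:2] for u,v in c[:,0]+0.0],np.float32)*1000
        if cv2.contourArea(c)<amin: continue
        (x,y),(w,h),a=cv2.minAreaRect(P); e,rad=cv2.minEnclosingCircle(P)
        uv=c[:,0].mean(0)
        out.append((col,uv.round(0),"rect",round(x,1),round(y,1),round(w,1),round(h,1),round(a,1),"circ",np.round(e,1),round(rad,1)))
    return out
def tcp(st): return st["tool_pos"],R.from_quat(st["eef_rot"]).as_matrix()
E
python3 - <<'E'
from h import *
for n in ["top","scene"]:
    s=dict(np.load(n+"0.npz"))
    for c,z in [("green",.01),("brass",.01),("blue",.015),("white",.102)]:
        for b in blobs(s,c,z):
            if 200<b[3]<950 and -.5e3<b[4]<.5e3: print(n,*b)
E
```

```text
top green [388. 224.] rect 431.3 -137.3 55.2 55.3 89.5 circ [ 432.  -138.2] 29.6
top green [424. 194.] rect 525.1 -249.1 55.7 52.6 90.0 circ [ 525.1 -249.1] 30.2
top green [463. 188.] rect 542.1 -367.8 58.7 55.8 90.0 circ [ 541.6 -368. ] 30.1
top green [423. 154.] rect 648.2 -246.6 59.0 56.5 89.9 circ [ 648.7 -246.8] 29.9
top green [385. 153.] rect 651.5 -130.3 55.9 56.7 89.5 circ [ 651.5 -130.4] 29.9
top brass [422. 230.] rect 412.9 -241.1 64.3 61.1 44.6 circ [ 412.4 -242. ] 33.2
top brass [383. 184.] rect 554.7 -123.2 61.8 62.3 89.5 circ [ 554.4 -122.3] 32.5
top blue [327. 188.] rect 543.6 48.2 192.6 108.1 11.4 circ [543.8  49.3] 108.2
top white [174. 188.] rect 531.8 488.3 55.1 54.9 90.0 circ [532.6 488.5] 28.9
top white [254. 181.] rect 553.3 259.1 106.1 106.7 6.0 circ [553.5 258.5] 73.2
scene brass [243. 214.] rect 555.7 -121.4 74.4 67.3 26.7 circ [ 556.2 -122. ] 38.0
scene brass [215. 178.] rect 412.6 -241.0 80.3 64.7 14.1 circ [ 412.6 -240.2] 40.6
scene blue [302. 218.] rect 549.3 48.9 197.9 109.3 11.3 circ [549.1  48.4] 109.1
scene white [310. 282.] rect 822.8 99.9 29.5 103.5 88.6 circ [822.3 103.1] 52.3
scene white [232. 239.] rect 726.4 -103.2 22.8 29.8 7.6 circ [ 727.4 -102.9] 15.3
scene white [467. 210.] rect 544.8 487.8 55.8 58.8 7.8 circ [545.  488.3] 30.4
scene white [379. 205.] rect 552.5 259.3 110.2 109.1 6.1 circ [552.2 259.4] 74.2
```

>>> {"method": "drive_tool", "body": {"targets": [{"tx": 0.5,"ty": 0.9,"tz": -0.35,"wz": -0.02,"claw": 1},{"tx": 0.5,"ty": 0.9,"tz": -0.35,"wz": -0.02,"claw": 1},{"tx": 0.5,"ty": 0.9,"tz": -0.35,"wz": -0.02,"claw": 1},{"tx": 0.5,"ty": 0.9,"tz": -0.35,"wz": -0.02,"claw": 1},{"tx": 0.5,"ty": 0.9,"tz": -0.35,"wz": -0.02,"claw": 1},{"tx": 0.5,"ty": 0.9,"tz": -0.35,"wz": -0.02,"claw": 1},{"tx": 0.5,"ty": 0.9,"tz": -0.35,"wz": -0.02,"claw": 1},{"tx": 0.5,"ty": 0.9,"tz": -0.35,"wz": -0.01,"claw": 1}], "force": 20}}

```text
validation failed for argument at $.ta...
```

>>> {"method": "drive_tool", "body": {"targets": [{"tx": 0.5,"ty": 0.86,"claw": 1},{"tx": 0.5,"ty": 0.86,"claw": 1},{"tx": 0.5,"ty": 0.86,"claw": 1},{"tx": 0.5,"ty": 0.86,"claw": 1},{"tx": 0.5,"ty": 0.86,"claw": 1},{"tx": 0,"ty": 0,"claw": 1},{"tx": 0,"ty": 0,"claw": 1},{"tx": 0,"ty": 0,"claw": 1}]}}

```text
validation failed for argument at $.ta...
```

>>> {"method": "drive_tool", "body": {"targets": [{"tx": 0.5,"ty": 0.9,"tz": -0.35,"wx": 0,"wy": 0,"wz": -0.02,"claw": 1},{"tx": 0.5,"ty": 0.9,"tz": -0.35,"wx": 0,"wy": 0,"wz": -0.02,"claw": 1},{"tx": 0.5,"ty": 0.9,"tz": -0.35,"wx": 0,"wy": 0,"wz": -0.02,"claw": 1},{"tx": 0.5,"ty": 0.9,"tz": -0.35,"wx": 0,"wy": 0,"wz": -0.02,"claw": 1},{"tx": 0.5,"ty": 0.9,"tz": -0.35,"wx": 0,"wy": 0,"wz": -0.02,"claw": 1},{"tx": 0.5,"ty": 0.9,"tz": -0.35,"wx": 0,"wy": 0,"wz": -0.02,"claw": 1},{"tx": 0.5,"ty": 0.9,"tz": -0.35,"wx": 0,"wy": 0,"wz": -0.02,"claw": 1},{"tx": 0.5,"ty": 0.9,"tz": -0.35,"wx": 0,"wy": 0,"wz": -0.01,"claw": 1}], "force": 20}}

```text
clock: 0.9
tool_pos: [0.3381, -0.3687, 0.1622]
eef_rot: [0.995, 0.099, -0.0, -0.0]
contact_force: [0.8, -0.5, -0.2]
opening: 1.0
finger_force: 0.0
```

>>> {"method": "drive_tool", "body": {"targets": [{"tx": 0.5,"ty": 0.855,"tz": -0.7,"wx": 0,"wy": 0,"wz": 0,"claw": 1},{"tx": 0.5,"ty": 0.855,"tz": -0.7,"wx": 0,"wy": 0,"wz": 0,"claw": 1},{"tx": 0.5,"ty": 0.855,"tz": -0.7,"wx": 0,"wy": 0,"wz": 0,"claw": 1},{"tx": 0.5,"ty": 0.855,"tz": -0.7,"wx": 0,"wy": 0,"wz": 0,"claw": 1},{"tx": 0.5,"ty": 0.855,"tz": -0.7,"wx": 0,"wy": 0,"wz": 0,"claw": 1},{"tx": 0,"ty": 0,"tz": -0.6,"wx": 0,"wy": 0,"wz": 0,"claw": 1},{"tx": 0,"ty": 0,"tz": -0.5,"wx": 0,"wy": 0,"wz": 0,"claw": 1},{"tx": 0,"ty": 0,"tz": -0.4,"wx": 0,"wy": 0,"wz": 0,"claw": 1}]}}

```text
clock: 1.7
tool_pos: [0.4128, -0.2412, 0.0116]
eef_rot: [0.995, 0.1, -0.0, -0.0]
contact_force: [-0.1, -0.5, -0.0]
opening: 0.999
finger_force: 0.0
```

Run:
```python
from plant import r, vision
from h import *
s=vision.snapshot("wrist"); cv2.imwrite("pics/w1.png",s["image"]); st=r.get_state(); print(st["tool_pos"],s["cam_to_world"].round(3))
for b in blobs(s,"brass",.01,500): print(*b)
```

```text
[ 0.41220049 -0.24109506  0.01044615] [[ 0.199  0.928  0.314  0.494]
 [-0.98   0.189  0.062 -0.226]
 [-0.001 -0.32   0.947  0.15 ]
 [ 0.     0.     0.     1.   ]]
brass [338. 367.] rect 345.0 -266.5 35.5 204.2 11.6 circ [ 331.7 -269.2] 102.1
brass [313. 280.] rect 413.4 -241.8 63.7 111.0 11.6 circ [ 389.9 -246.6] 56.0
brass [299. 118.] rect 459.3 -226.3 147.6 321.6 11.5 circ [ 441.5 -230.4] 161.7
```

View pics/w1.png

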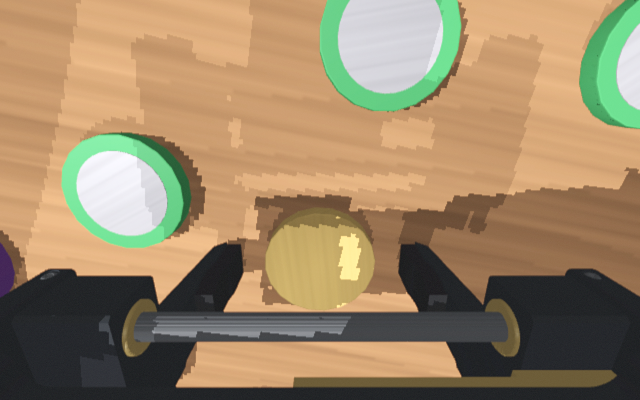

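The view shows the brass disc at (320,258), midway between the open fingers, so I can close.

>>> {"method": "drive_tool", "body": {"targets": [{"tx": 0,"ty": 0,"tz": 0,"wx": 0,"wy": 0,"wz": 0,"claw": -1},{"tx": 0,"ty": 0,"tz": 0,"wx": 0,"wy": 0,"wz": 0,"claw": -1},{"tx": 0,"ty": 0,"tz": 0,"wx": 0,"wy": 0,"wz": 0,"claw": -1},{"tx": 0,"ty": 0,"tz": 0,"wx": 0,"wy": 0,"wz": 0,"claw": -1},{"tx": 0,"ty": 0,"tz": 0.5,"wx": 0,"wy": 0,"wz": 0,"claw": -1},{"tx": 0,"ty": 0,"tz": 0.9,"wx": 0,"wy": 0,"wz": 0,"claw": -1},{"tx": 0,"ty": 0,"tz": 0.9,"wx": 0,"wy": 0,"wz": 0,"claw": -1},{"tx": 0,"ty": 0,"tz": 0.7,"wx": 0,"wy": 0,"wz": 0,"claw": -1}], "force": 25}}

```text
clock: 2.55
tool_pos: [0.4127, -0.2418, 0.1043]
eef_rot: [0.995, 0.099, 0.0, 0.0]
contact_force: [-0.9, 0.6, -0.7]
opening: 0.669
finger_force: 25.0
```

>>> {"method": "drive_tool", "body": {"targets": [{"tx": 0.45,"ty": 0.9,"tz": 0,"wx": 0,"wy": 0,"wz": 0,"claw": -1},{"tx": 0.45,"ty": 0.9,"tz": 0,"wx": 0,"wy": 0,"wz": 0,"claw": -1},{"tx": 0.45,"ty": 0.9,"tz": 0,"wx": 0,"wy": 0,"wz": 0,"claw": -1},{"tx": 0.45,"ty": 0.9,"tz": 0,"wx": 0,"wy": 0,"wz": 0,"claw": -1},{"tx": 0.45,"ty": 0.9,"tz": 0,"wx": 0,"wy": 0,"wz": 0,"claw": -1},{"tx": 0.45,"ty": 0.9,"tz": 0,"wx": 0,"wy": 0,"wz": 0,"claw": -1},{"tx": 0.45,"ty": 0.9,"tz": 0,"wx": 0,"wy": 0,"wz": 0,"claw": -1},{"tx": 0.2,"ty": 0.6,"tz": 0,"wx": 0,"wy": 0,"wz": 0,"claw": -1}]}}

```text
clock: 3.35
tool_pos: [0.5146, -0.0319, 0.103]
eef_rot: [0.995, 0.101, 0.001, -0.001]
contact_force: [0.3, -0.3, -1.2]
opening: 0.669
finger_force: 25.0
```

Run:
```python
from plant import r, vision
from h import *
s=vision.snapshot("wrist"); cv2.imwrite("pics/w2.png",s["image"]); np.savez("w2.npz",**s);st=r.get_state(); print(st["tool_pos"],st["opening"],proj(s,(.546,.0485,.02)),proj(s,(.6205,.0635,.051)),proj(s,(.4715,.0335,.051)))
```

```text
[ 0.51533715 -0.02835766  0.10291541] 0.667309291914677 [223.6020915  152.34043778] [193.18431595  28.21063785] [220.79896213 262.40442162]
```

View pics/w2.png

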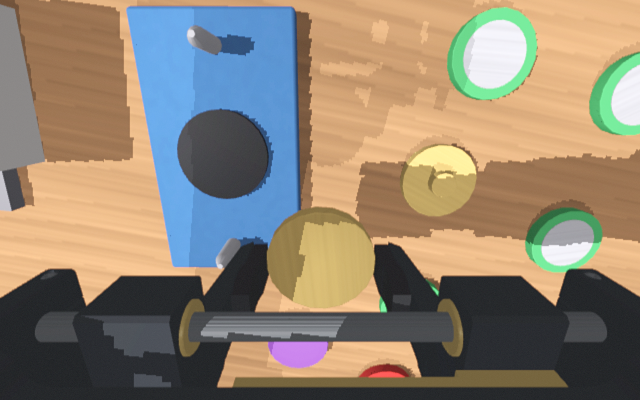

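The held disc is at (321,257). The plate is at (224,153), matching the prediction of (223.6,152.3), and the far peg tip is near (191,34). I'll measure the plate and the disc-in-hand offset by ellipse fit.

```bash
cat >> h.py <<'E'
def ell(s,mask,box,z):
    u0,v0,u1,v1=box; m=np.zeros_like(mask); m[v0:v1,u0:u1]=mask[v0:v1,u0:u1]
    c=max(cv2.findContours(m,cv2.RETR_EXTERNAL,cv2.CHAIN_APPROX_NONE)[0],key=cv2.contourArea)
    c=cv2.convexHull(c)
    P=np.array([ray(s,u,v,z)[:2] for u,v in c[:,0]+0.0],np.float32)*1000
    e,rad=cv2.minEnclosingCircle(P); A=np.c_[2*P,np.ones(len(P))]; q=np.linalg.lstsq(A,(P**2).sum(1),rcond=None)[0]
    return q[:2].round(1),np.sqrt(q[2]+q[:2]@q[:2]).round(1),np.round(e,1),round(rad,1)
E
python3 - <<'E'
from h import *
s=dict(np.load("w2.npz")); hsv=cv2.cvtColor(s["image"],cv2.COLOR_BGR2HSV)
print("plate",ell(s,cv2.inRange(hsv,(0,0,0),(180,120,75)),(165,95,275,205),.02))
print("disc",ell(s,cv2.inRange(hsv,*map(np.array,HSV["brass"])),(262,200,380,312),.1045))
t=dict(np.load("top0.npz"));h2=cv2.cvtColor(t["image"],cv2.COLOR_BGR2HSV)
print("plate top",ell(t,cv2.inRange(h2,(0,0,0),(180,255,60)),(310,172,345,204),.02))
t=dict(np.load("scene0.npz"));h2=cv2.cvtColor(t["image"],cv2.COLOR_BGR2HSV)
print("plate scene",ell(t,cv2.inRange(h2,(0,0,0),(180,255,60)),(288,204,318,225),.02))
for u,v in [(191,34)]: print(ray(s,u,v,.051))
a=cv2.resize(t["image"][170:260,260:350],None,fx=6,fy=6,interpolation=cv2.INTER_CUBIC);cv2.imwrite("pics/peg.png",a)
print(proj(t,(.6205,.0635,.051)),proj(t,(.4715,.0335,.051)))
E
```

```text
plate (array([543.6,  47.9]), np.float64(33.1), array([543.4,  48.2]), 33.9)
disc (array([513.5, -36.9]), np.float64(37.4), array([513.1, -33.3]), 42.3)
plate top (array([543.9,  47.9]), np.float64(31.2), array([543.1,  47.7]), 31.9)
plate scene (array([545.6,  48.3]), np.float64(29.1), array([545.4,  47.5]), 30.1)
[0.61729043 0.06453765 0.051     ]
[304.29922596 227.49150396] [300.59735039 188.87942912]
```

View pics/peg.png

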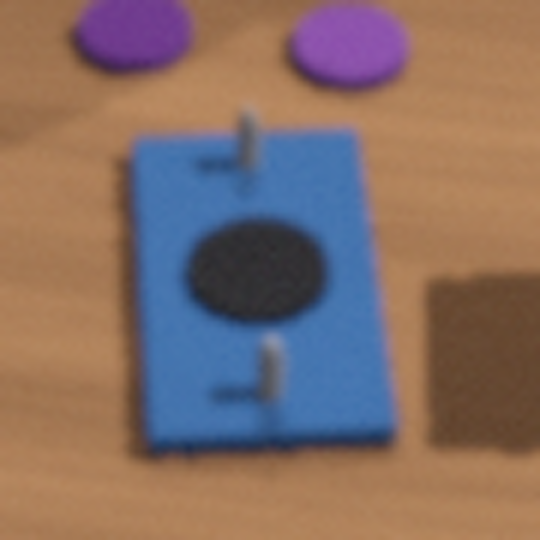

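The crop shows the pegs and the black plate upright on the slab. All the views put the plate centre near (544,48) mm. Next I'll check the TCP reading noise and the disc offset.

Run:
```python
from plant import r, vision
from h import *
for i in range(3):
    s=vision.snapshot("wrist"); st=r.get_state(); print(st["clock"],st["tool_pos"].round(4))
    hsv=cv2.cvtColor(s["image"],cv2.COLOR_BGR2HSV)
    m=cv2.inRange(hsv,(15,60,60),(35,255,255)); m=cv2.morphologyEx(m,cv2.MORPH_OPEN,np.ones((9,9)))
    print("disc",ell(s,m,(264,200,378,309),st["tool_pos"][2]+.0), cv2.boundingRect(m[200:309,264:378]))
```

```text
3.45 [ 0.5143 -0.0307  0.1029]
disc (array([512.2, -30.7]), np.float64(35.8), array([514.2, -29.3]), 41.6) (0, 0, 114, 109)
3.5 [ 0.5133 -0.0333  0.1029]
disc (array([511.3, -33.2]), np.float64(35.8), array([513.2, -31.7]), 41.7) (0, 0, 114, 109)
3.55 [ 0.5127 -0.0351  0.1029]
disc (array([510.3, -35.8]), np.float64(35.9), array([512.2, -34.3]), 41.7) (0, 0, 114, 109)
```

>>> {"method": "drive_tool", "body": {"targets": [{"tx": 0.2,"ty": 0.55,"tz": 0,"wx": 0,"wy": 0,"wz": 0,"claw": -1},{"tx": 0.3,"ty": 0.85,"tz": 0,"wx": 0,"wy": 0,"wz": 0,"claw": -1},{"tx": 0.3,"ty": 0.75,"tz": 0,"wx": 0,"wy": 0,"wz": 0,"claw": -1},{"tx": 0.15,"ty": 0.4,"tz": 0,"wx": 0,"wy": 0,"wz": 0,"claw": -1},{"tx": 0.07,"ty": 0.19,"tz": -0.3,"wx": 0,"wy": 0,"wz": 0,"claw": -1},{"tx": 0,"ty": 0,"tz": -0.5,"wx": 0,"wy": 0,"wz": 0,"claw": -1},{"tx": 0,"ty": 0,"tz": -0.5,"wx": 0,"wy": 0,"wz": 0,"claw": -1},{"tx": 0,"ty": 0,"tz": -0.4,"wx": 0,"wy": 0,"wz": 0,"claw": -1}]}}

```text
clock: 4.35
tool_pos: [0.5428, 0.0454, 0.0504]
eef_rot: [0.995, 0.098, -0.001, 0.001]
contact_force: [-0.8, 0.3, -2.6]
opening: 0.668
finger_force: 25.0
```

>>> {"method": "drive_tool", "body": {"targets": [{"tx": 0,"ty": 0,"tz": -0.2,"wx": 0,"wy": 0,"wz": 0,"claw": -1},{"tx": 0,"ty": 0,"tz": 0,"wx": 0,"wy": 0,"wz": 0,"claw": -1},{"tx": 0,"ty": 0,"tz": 0,"wx": 0,"wy": 0,"wz": 0,"claw": -1},{"tx": 0,"ty": 0,"tz": 0,"wx": 0,"wy": 0,"wz": 0,"claw": -1},{"tx": 0,"ty": 0,"tz": 0,"wx": 0,"wy": 0,"wz": 0,"claw": -1},{"tx": 0,"ty": 0,"tz": 0,"wx": 0,"wy": 0,"wz": 0,"claw": -1},{"tx": 0,"ty": 0,"tz": 0,"wx": 0,"wy": 0,"wz": 0,"claw": -1},{"tx": 0,"ty": 0,"tz": 0,"wx": 0,"wy": 0,"wz": 0,"claw": -1}]}}

```text
clock: 5.15
tool_pos: [0.5439, 0.0476, 0.0459]
eef_rot: [0.995, 0.099, 0.0, 0.0]
contact_force: [0.2, -1.3, -0.9]
opening: 0.668
finger_force: 25.0
```

Run:
```python
from plant import r, vision
from h import *
for i in range(4):
    s=vision.snapshot("wrist"); st=r.get_state(); print(st["clock"],st["tool_pos"].round(4),st["contact_force"].round(1))
cv2.imwrite("pics/w3.png",s["image"])
```

```text
5.2 [0.5439 0.0476 0.0458] [-0.5  0.3 -1.1]
5.25 [0.5439 0.0476 0.0458] [ 0.2  1.1 -1.8]
5.3 [0.5438 0.0476 0.0458] [-0.4 -0.1 -1.3]
5.35 [0.5438 0.0476 0.0458] [-0.3 -0.2 -1.5]
```

>>> {"method": "drive_tool", "body": {"targets": [{"tx": 0,"ty": 0,"tz": -0.15,"wx": 0,"wy": 0,"wz": 0,"claw": -1},{"tx": 0,"ty": 0,"tz": -0.15,"wx": 0,"wy": 0,"wz": 0,"claw": -1},{"tx": 0,"ty": 0,"tz": -0.1,"wx": 0,"wy": 0,"wz": 0,"claw": -1},{"tx": 0,"ty": 0,"tz": -0.05,"wx": 0,"wy": 0,"wz": 0,"claw": -1},{"tx": 0,"ty": 0,"tz": -0.03,"wx": 0,"wy": 0,"wz": 0,"claw": -1},{"tx": 0,"ty": 0,"tz": 0,"wx": 0,"wy": 0,"wz": 0,"claw": -1},{"tx": 0,"ty": 0,"tz": 0,"wx": 0,"wy": 0,"wz": 0,"claw": -1},{"tx": 0,"ty": 0,"tz": 0,"wx": 0,"wy": 0,"wz": 0,"claw": -1}]}}

```text
clock: 6.15
tool_pos: [0.5436, 0.0476, 0.0332]
eef_rot: [0.995, 0.099, 0.0, -0.0]
contact_force: [-4.1, 0.1, 19.4]
opening: 0.663
finger_force: 25.0
```

>>> {"method": "drive_tool", "body": {"targets": [{"tx": 0,"ty": 0,"tz": 0.04,"wx": 0,"wy": 0,"wz": 0,"claw": -1},{"tx": 0,"ty": 0,"tz": 0,"wx": 0,"wy": 0,"wz": 0,"claw": 1},{"tx": 0,"ty": 0,"tz": 0,"wx": 0,"wy": 0,"wz": 0,"claw": 1},{"tx": 0,"ty": 0,"tz": 0,"wx": 0,"wy": 0,"wz": 0,"claw": 1},{"tx": 0,"ty": 0,"tz": 0,"wx": 0,"wy": 0,"wz": 0,"claw": 1},{"tx": 0,"ty": 0,"tz": 0.5,"wx": 0,"wy": 0,"wz": 0,"claw": 1},{"tx": 0,"ty": 0,"tz": 1,"wx": 0,"wy": 0,"wz": 0,"claw": 1},{"tx": 0,"ty": 0,"tz": 0.5,"wx": 0,"wy": 0,"wz": 0,"claw": 1}]}}

```text
clock: 6.95
tool_pos: [0.5447, 0.0475, 0.095]
eef_rot: [0.995, 0.099, 0.001, 0.0]
contact_force: [-0.0, -0.1, 0.5]
opening: 1.001
finger_force: 0.0
```

Run:
```python
from plant import r, vision
from h import *
for i in range(2):
    s=vision.snapshot("wrist"); st=r.get_state(); print(st["clock"],st["tool_pos"].round(4),st["contact_force"].round(1))
cv2.imwrite("pics/w3.png",s["image"]); np.savez("w3.npz",**s)
print(proj(s,(.544,.048,.03)))
```

```text
7.0 [0.5458 0.0476 0.0967] [-0.2  0.2  1.2]
7.05 [0.5455 0.0476 0.0952] [0.2 0.1 0.3]
[318.43944558 220.66011351]
```

View pics/w3.png

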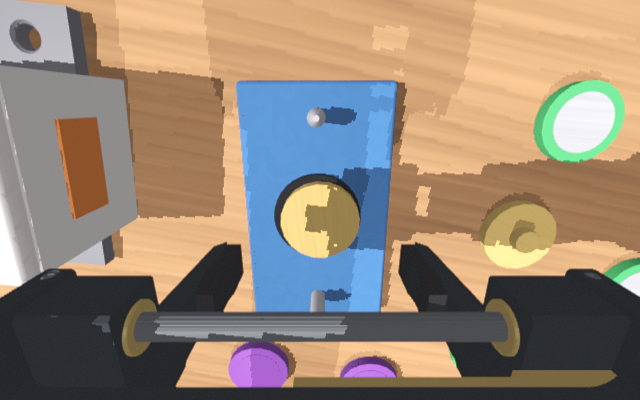

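The disc lies flat on the black plate at (320,217), with the far peg at (316,117). Next I'll measure how well it is centred.

Run:
```python
from plant import r, vision
from h import *
for k in range(2):
    s=vision.snapshot("wrist");hsv=cv2.cvtColor(s["image"],cv2.COLOR_BGR2HSV)
    b=cv2.inRange(hsv,(95,100,30),(125,255,255))
    print("plate+disc",ell(s,cv2.bitwise_not(b),(262,165,370,265),.02))
    print("disc",ell(s,cv2.inRange(hsv,(15,60,60),(35,255,255)),(262,165,370,265),.03))
    print("peg",ray(s,316,115,.051), r.get_state()["tool_pos"])
t=vision.snapshot("top");h2=cv2.cvtColor(t["image"],cv2.COLOR_BGR2HSV)
for b in blobs(t,"blue",.015): print(*b)
for n,z in [("green",.01),("brass",.01),("white",.102)]:
    for b in blobs(t,n,z): print(*b)
```

```text
plate+disc (array([542.4,  48.4]), np.float64(34.5), array([542. ,  48.1]), 35.6)
disc (array([544.3,  47.4]), np.float64(30.5), array([544.5,  47.5]), 31.0)
peg [0.61927884 0.06449083 0.051     ] [0.54468894 0.04769675 0.0939383 ]
plate+disc (array([542.3,  48.3]), np.float64(34.5), array([542. ,  48.4]), 35.5)
disc (array([544.3,  47.4]), np.float64(30.5), array([544.4,  47.3]), 31.0)
peg [0.61840807 0.06452045 0.051     ] [0.54396708 0.04763631 0.09299197]
green [388. 224.] rect 431.2 -137.3 55.2 55.3 89.5 circ [ 432.5 -137.7] 29.7
green [424. 193.] rect 526.6 -249.1 55.4 56.0 89.1 circ [ 525.1 -249.1] 30.2
green [385. 153.] rect 651.6 -130.3 57.2 57.8 45.0 circ [ 650.5 -130.6] 30.5
brass [ 12. 393.] rect -74.5 1002.0 29.2 66.4 0.3 circ [ -74.5 1001.8] 35.8
brass [179. 340.] rect 86.0 495.3 79.1 161.4 67.1 circ [100.2 528.8] 80.8
brass [119. 315.] rect 122.1 637.3 220.8 302.2 11.8 circ [121.4 635.6] 183.7
brass [549. 272.] rect 285.0 -624.1 152.9 38.8 40.8 circ [ 275.8 -613.5] 76.6
brass [586. 256.] rect 334.6 -732.0 155.6 67.3 32.9 circ [ 329.4 -723.7] 78.4
brass [383. 185.] rect 553.1 -123.1 55.6 59.2 89.5 circ [ 552.  -122.7] 30.9
white [136. 326.] rect 144.8 584.6 184.4 238.8 11.5 circ [143.2 585. ] 147.5
white [575. 266.] rect 312.9 -645.8 53.8 98.8 26.1 circ [ 314.5 -644.5] 51.8
white [175. 188.] rect 533.1 488.4 58.0 54.8 1.4 circ [532.4 487.6] 29.8
white [254. 181.] rect 553.0 258.9 107.9 106.9 5.8 circ [553.1 259.1] 73.4
white [161.  90.] rect 835.7 547.9 116.2 280.6 5.8 circ [831.9 547.3] 149.2
```

Disc centre (544.3,47.4) agrees with the plate centre to within about 1 mm. Next is the cell at (431.6,-137.7).

>>> {"method": "drive_tool", "body": {"targets": [{"tx": -0.3,"ty": -0.5,"tz": 0,"wx": 0,"wy": 0,"wz": 0,"claw": 1},{"tx": -0.55,"ty": -0.9,"tz": 0,"wx": 0,"wy": 0,"wz": 0,"claw": 1},{"tx": -0.61,"ty": -1,"tz": 0,"wx": 0,"wy": 0,"wz": 0,"claw": 1},{"tx": -0.61,"ty": -1,"tz": -0.2,"wx": 0,"wy": 0,"wz": 0,"claw": 1},{"tx": -0.61,"ty": -1,"tz": -0.3,"wx": 0,"wy": 0,"wz": 0,"claw": 1},{"tx": -0.55,"ty": -0.9,"tz": -0.3,"wx": 0,"wy": 0,"wz": 0,"claw": 1},{"tx": -0.35,"ty": -0.58,"tz": -0.3,"wx": 0,"wy": 0,"wz": 0,"claw": 1},{"tx": -0.17,"ty": -0.3,"tz": -0.2,"wx": 0,"wy": 0,"wz": 0,"claw": 1}]}}

```text
clock: 8.0
tool_pos: [0.4281, -0.1404, 0.0527]
eef_rot: [0.995, 0.097, -0.002, 0.0]
contact_force: [0.2, -1.3, -0.1]
opening: 1.001
finger_force: 0.0
```

>>> {"method": "drive_tool", "body": {"targets": [{"tx": 0,"ty": 0,"tz": -0.35,"wx": 0,"wy": 0,"wz": 0,"claw": 1},{"tx": 0,"ty": 0,"tz": -0.35,"wx": 0,"wy": 0,"wz": 0,"claw": 1},{"tx": 0,"ty": 0,"tz": -0.3,"wx": 0,"wy": 0,"wz": 0,"claw": 1},{"tx": 0,"ty": 0,"tz": -0.2,"wx": 0,"wy": 0,"wz": 0,"claw": 1},{"tx": 0,"ty": 0,"tz": -0.15,"wx": 0,"wy": 0,"wz": 0,"claw": 1},{"tx": 0,"ty": 0,"tz": 0,"wx": 0,"wy": 0,"wz": 0,"claw": 1},{"tx": 0,"ty": 0,"tz": 0,"wx": 0,"wy": 0,"wz": 0,"claw": 1},{"tx": 0,"ty": 0,"tz": 0,"wx": 0,"wy": 0,"wz": 0,"claw": 1}]}}

```text
clock: 8.8
tool_pos: [0.4387, -0.1396, 0.019]
eef_rot: [0.995, 0.1, -0.006, -0.003]
contact_force: [0.5, -0.7, 0.1]
opening: 1.001
finger_force: 0.0
```

Run:
```python
from plant import r, vision
for i in range(4):
    vision.snapshot("wrist"); st=r.get_state(); print(st["tool_pos"].round(4),st["q"].round(3),st["eef_rot"].round(4))
```

```text
[ 0.4388 -0.1398  0.0191] [ 0.217  0.934 -0.012  2.179  0.188  0.043 -1.35 ] [ 0.995   0.0995 -0.0064 -0.0029]
[ 0.4387 -0.1399  0.0191] [ 0.217  0.934 -0.012  2.179  0.188  0.043 -1.35 ] [ 0.995   0.0994 -0.0064 -0.0028]
[ 0.4387 -0.14    0.0192] [ 0.217  0.934 -0.012  2.179  0.189  0.043 -1.35 ] [ 0.995   0.0993 -0.0064 -0.0028]
[ 0.4387 -0.1401  0.0191] [ 0.217  0.934 -0.012  2.179  0.189  0.043 -1.35 ] [ 0.995   0.0993 -0.0064 -0.0028]
```

Joint 6 is at its lower limit because this cell lies close in. I'll tilt the tool about 5° about its closing line and keep that tilt until release.

>>> {"method": "drive_tool", "body": {"targets": [{"tx": 0,"ty": 0,"tz": 0.4,"wx": 0,"wy": 0,"wz": 0,"claw": 1},{"tx": 0,"ty": 0,"tz": 0.3,"wx": -0.008,"wy": 0.04,"wz": 0,"claw": 1},{"tx": 0,"ty": 0,"tz": 0,"wx": -0.008,"wy": 0.04,"wz": 0,"claw": 1},{"tx": 0,"ty": 0,"tz": 0,"wx": 0,"wy": 0,"wz": 0,"claw": 1},{"tx": 0,"ty": 0,"tz": 0,"wx": 0,"wy": 0,"wz": 0,"claw": 1},{"tx": 0,"ty": 0,"tz": 0,"wx": 0,"wy": 0,"wz": 0,"claw": 1},{"tx": 0,"ty": 0,"tz": 0,"wx": 0,"wy": 0,"wz": 0,"claw": 1},{"tx": 0,"ty": 0,"tz": 0,"wx": 0,"wy": 0,"wz": 0,"claw": 1}]}}

```text
clock: 9.8
tool_pos: [0.4381, -0.1403, 0.04]
eef_rot: [0.994, 0.099, -0.049, 0.001]
contact_force: [-0.3, 0.2, -0.2]
opening: 0.999
finger_force: 0.0
```

Run:
```python
from plant import r, vision
from h import *
for i in range(2):
    s=vision.snapshot("wrist"); st=r.get_state(); print(st["tool_pos"].round(4),st["q"].round(3),tcp(st)[1].round(3).tolist())
m=cv2.inRange(cv2.cvtColor(s["image"],cv2.COLOR_BGR2HSV),*map(np.array,HSV["green"]))
for b in blobs(s,"green",.01,400): print(*b)
print(proj(s,(.4316,-.1377,.01)))
```

```text
[ 0.4382 -0.1402  0.0399] [ 0.196  0.897 -0.013  2.11   0.178  0.232 -1.36 ] [[0.976, 0.197, -0.098], [0.196, -0.98, -0.012], [-0.098, -0.007, -0.995]]
[ 0.4383 -0.1402  0.0399] [ 0.196  0.897 -0.013  2.11   0.178  0.232 -1.36 ] [[0.976, 0.197, -0.097], [0.196, -0.98, -0.012], [-0.098, -0.007, -0.995]]
green [314. 238.] rect 433.8 -137.3 62.0 58.7 11.6 circ [ 433.7 -137.1] 31.5
green [548. 128.] rect 524.8 -246.6 58.5 64.0 11.4 circ [ 525.1 -246.5] 32.3
[313.61739091 243.83553297]
```

>>> {"method": "drive_tool", "body": {"targets": [{"tx": -0.2,"ty": 0.09,"tz": -0.3,"wx": 0,"wy": 0,"wz": 0,"claw": 1},{"tx": 0,"ty": 0,"tz": -0.3,"wx": 0,"wy": 0,"wz": 0,"claw": 1},{"tx": 0,"ty": 0,"tz": -0.2,"wx": 0,"wy": 0,"wz": 0,"claw": 1},{"tx": 0,"ty": 0,"tz": -0.17,"wx": 0,"wy": 0,"wz": 0,"claw": 1},{"tx": 0,"ty": 0,"tz": 0,"wx": 0,"wy": 0,"wz": 0,"claw": 1},{"tx": 0,"ty": 0,"tz": 0,"wx": 0,"wy": 0,"wz": 0,"claw": 1},{"tx": 0,"ty": 0,"tz": 0,"wx": 0,"wy": 0,"wz": 0,"claw": 1},{"tx": 0,"ty": 0,"tz": 0,"wx": 0,"wy": 0,"wz": 0,"claw": 1}]}}

```text
clock: 10.7
tool_pos: [0.4328, -0.1375, 0.0111]
eef_rot: [0.994, 0.099, -0.049, 0.001]
contact_force: [0.6, -0.1, 0.7]
opening: 0.999
finger_force: 0.0
```

>>> {"method": "drive_tool", "body": {"targets": [{"tx": 0,"ty": 0,"tz": 0,"wx": 0,"wy": 0,"wz": 0,"claw": -1},{"tx": 0,"ty": 0,"tz": 0,"wx": 0,"wy": 0,"wz": 0,"claw": -1},{"tx": 0,"ty": 0,"tz": 0,"wx": 0,"wy": 0,"wz": 0,"claw": -1},{"tx": 0,"ty": 0,"tz": 0,"wx": 0,"wy": 0,"wz": 0,"claw": -1},{"tx": 0,"ty": 0,"tz": 0.5,"wx": 0,"wy": 0,"wz": 0,"claw": -1},{"tx": 0,"ty": 0,"tz": 0.9,"wx": 0,"wy": 0,"wz": 0,"claw": -1},{"tx": 0,"ty": 0,"tz": 0.9,"wx": 0,"wy": 0,"wz": 0,"claw": -1},{"tx": 0,"ty": 0,"tz": 0.5,"wx": 0,"wy": 0,"wz": 0,"claw": -1}]}}

```text
clock: 11.5
tool_pos: [0.4329, -0.1376, 0.0965]
eef_rot: [0.994, 0.099, -0.048, 0.002]
contact_force: [1.6, -0.4, -1.4]
opening: 0.67
finger_force: 25.0
```

>>> {"method": "drive_tool", "body": {"targets": [{"tx": 0.3,"ty": 0.5,"tz": 0,"wx": 0,"wy": 0,"wz": 0,"claw": -1},{"tx": 0.55,"ty": 0.9,"tz": 0,"wx": 0,"wy": 0,"wz": 0,"claw": -1},{"tx": 0.61,"ty": 1,"tz": 0,"wx": 0,"wy": 0,"wz": 0,"claw": -1},{"tx": 0.61,"ty": 1,"tz": 0,"wx": 0,"wy": 0,"wz": 0,"claw": -1},{"tx": 0.61,"ty": 1,"tz": 0,"wx": 0,"wy": 0,"wz": 0,"claw": -1},{"tx": 0.55,"ty": 0.9,"tz": 0,"wx": 0,"wy": 0,"wz": 0,"claw": -1},{"tx": 0.32,"ty": 0.58,"tz": -0.1,"wx": 0,"wy": 0,"wz": 0,"claw": -1},{"tx": 0.17,"ty": 0.3,"tz": -0.3,"wx": 0,"wy": 0,"wz": 0,"claw": -1}]}}

```text
clock: 12.3
tool_pos: [0.5454, 0.0505, 0.083]
eef_rot: [0.994, 0.1, -0.048, 0.001]
contact_force: [0.6, 0.2, -1.4]
opening: 0.67
finger_force: 25.0
```

>>> {"method": "drive_tool", "body": {"targets": [{"tx": 0,"ty": 0,"tz": -0.4,"wx": 0,"wy": 0,"wz": 0,"claw": -1},{"tx": 0,"ty": 0,"tz": -0.3,"wx": 0,"wy": 0,"wz": 0,"claw": -1},{"tx": 0,"ty": 0,"tz": -0.2,"wx": 0,"wy": 0,"wz": 0,"claw": -1},{"tx": 0,"ty": 0,"tz": 0,"wx": 0,"wy": 0,"wz": 0,"claw": -1},{"tx": 0,"ty": 0,"tz": 0,"wx": 0,"wy": 0,"wz": 0,"claw": -1},{"tx": 0,"ty": 0,"tz": 0,"wx": 0,"wy": 0,"wz": 0,"claw": -1},{"tx": 0,"ty": 0,"tz": 0,"wx": 0,"wy": 0,"wz": 0,"claw": -1},{"tx": 0,"ty": 0,"tz": 0,"wx": 0,"wy": 0,"wz": 0,"claw": -1}]}}

```text
clock: 13.1
tool_pos: [0.5444, 0.0479, 0.0562]
eef_rot: [0.994, 0.099, -0.049, 0.001]
contact_force: [-0.1, -0.1, -1.1]
opening: 0.674
finger_force: 25.0
```

>>> {"method": "drive_tool", "body": {"targets": [{"tx": 0,"ty": 0,"tz": -0.15,"wx": 0,"wy": 0,"wz": 0,"claw": -1},{"tx": 0,"ty": 0,"tz": -0.15,"wx": 0,"wy": 0,"wz": 0,"claw": -1},{"tx": 0,"ty": 0,"tz": -0.08,"wx": 0,"wy": 0,"wz": 0,"claw": -1},{"tx": 0,"ty": 0,"tz": -0.04,"wx": 0,"wy": 0,"wz": 0,"claw": -1},{"tx": 0,"ty": 0,"tz": -0.02,"wx": 0,"wy": 0,"wz": 0,"claw": -1},{"tx": 0,"ty": 0,"tz": 0,"wx": 0,"wy": 0,"wz": 0,"claw": -1},{"tx": 0,"ty": 0,"tz": 0,"wx": 0,"wy": 0,"wz": 0,"claw": -1},{"tx": 0,"ty": 0,"tz": 0,"wx": 0,"wy": 0,"wz": 0,"claw": -1}]}}

```text
clock: 13.9
tool_pos: [0.5443, 0.048, 0.0428]
eef_rot: [0.994, 0.099, -0.049, 0.001]
contact_force: [0.3, -0.7, -0.8]
opening: 0.67
finger_force: 25.0
```

>>> {"method": "drive_tool", "body": {"targets": [{"tx": 0,"ty": 0,"tz": -0.03,"wx": 0,"wy": 0,"wz": 0,"claw": -1},{"tx": 0,"ty": 0,"tz": -0.03,"wx": 0,"wy": 0,"wz": 0,"claw": -1},{"tx": 0,"ty": 0,"tz": 0,"wx": 0,"wy": 0,"wz": 0,"claw": -1},{"tx": 0,"ty": 0,"tz": 0,"wx": 0,"wy": 0,"wz": 0,"claw": -1},{"tx": 0,"ty": 0,"tz": 0,"wx": 0,"wy": 0,"wz": 0,"claw": -1},{"tx": 0,"ty": 0,"tz": 0,"wx": 0,"wy": 0,"wz": 0,"claw": -1},{"tx": 0,"ty": 0,"tz": 0,"wx": 0,"wy": 0,"wz": 0,"claw": -1},{"tx": 0,"ty": 0,"tz": 0,"wx": 0,"wy": 0,"wz": 0,"claw": -1}]}}

```text
clock: 14.7
tool_pos: [0.5442, 0.0479, 0.041]
eef_rot: [0.994, 0.099, -0.049, 0.001]
contact_force: [0.3, -0.4, 2.1]
opening: 0.668
finger_force: 25.0
```

>>> {"method": "drive_tool", "body": {"targets": [{"tx": 0,"ty": 0,"tz": 0,"wx": 0,"wy": 0,"wz": 0,"claw": 1},{"tx": 0,"ty": 0,"tz": 0,"wx": 0,"wy": 0,"wz": 0,"claw": 1},{"tx": 0,"ty": 0,"tz": 0,"wx": 0,"wy": 0,"wz": 0,"claw": 1},{"tx": 0,"ty": 0,"tz": 0,"wx": 0,"wy": 0,"wz": 0,"claw": 1},{"tx": 0,"ty": 0,"tz": 0.5,"wx": 0,"wy": 0,"wz": 0,"claw": 1},{"tx": 0,"ty": 0,"tz": 0.8,"wx": 0.008,"wy": -0.045,"wz": 0,"claw": 1},{"tx": 0,"ty": 0,"tz": 0.5,"wx": 0.008,"wy": -0.045,"wz": 0,"claw": 1},{"tx": 0,"ty": 0,"tz": 0.1,"wx": 0,"wy": 0,"wz": 0,"claw": 1}]}}

```text
clock: 15.5
tool_pos: [0.544, 0.0476, 0.1003]
eef_rot: [0.995, 0.099, -0.0, -0.002]
contact_force: [0.1, 0.3, 0.0]
opening: 0.997
finger_force: 0.0
```

Run:
```python
from plant import r, vision
from h import *
for i in range(2):
    s=vision.snapshot("wrist"); st=r.get_state(); print(st["tool_pos"].round(4),tcp(st)[1][:,2].round(3).tolist())
cv2.imwrite("pics/w4.png",s["image"])
m=cv2.inRange(cv2.cvtColor(s["image"],cv2.COLOR_BGR2HSV),*map(np.array,HSV["green"]))
print(ell(s,m,(262,165,380,280),.04),proj(s,(.544,.048,.04)))
for b in blobs(s,"green",.01,400): print(*b)
```

```text
[0.5445 0.0478 0.0998] [-0.002, 0.004, -1.0]
[0.5447 0.048  0.0989] [-0.002, 0.004, -1.0]
(array([544.5,  47.5]), np.float64(30.2), array([544.7,  47.6]), 30.6) [319.46907561 222.17374809]
green [623. 267.] rect 542.7 -224.7 21.5 32.0 56.9 circ [ 543.  -223.4] 16.5
green [320. 220.] rect 532.1 45.2 69.5 68.4 30.2 circ [532.3  45.3] 35.3
green [579. 118.] rect 651.1 -127.2 58.3 65.1 11.5 circ [ 651.2 -127.2] 32.6
```

View pics/w4.png

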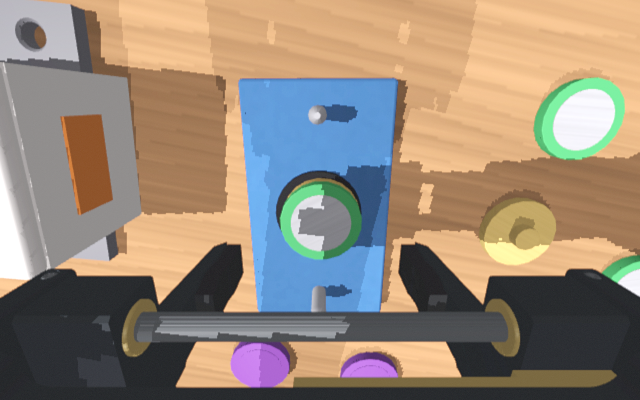

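The cell sits centred at (320,220), which is (544.5,47.5) mm. Next is the cell at (651.3,-129.5).

>>> {"method": "drive_tool", "body": {"targets": [{"tx": 0.3,"ty": -0.5,"tz": 0,"wx": 0,"wy": 0,"wz": 0,"claw": 1},{"tx": 0.55,"ty": -0.9,"tz": 0,"wx": 0,"wy": 0,"wz": 0,"claw": 1},{"tx": 0.6,"ty": -1,"tz": 0,"wx": 0,"wy": 0,"wz": 0,"claw": 1},{"tx": 0.6,"ty": -1,"tz": -0.2,"wx": 0,"wy": 0,"wz": 0,"claw": 1},{"tx": 0.6,"ty": -1,"tz": -0.3,"wx": 0,"wy": 0,"wz": 0,"claw": 1},{"tx": 0.5,"ty": -0.8,"tz": -0.3,"wx": 0,"wy": 0,"wz": 0,"claw": 1},{"tx": 0.3,"ty": -0.5,"tz": -0.3,"wx": 0,"wy": 0,"wz": 0,"claw": 1},{"tx": 0.12,"ty": -0.2,"tz": -0.3,"wx": 0,"wy": 0,"wz": 0,"claw": 1}]}}

```text
clock: 16.4
tool_pos: [0.6519, -0.1318, 0.0545]
eef_rot: [0.995, 0.098, -0.002, -0.002]
contact_force: [-0.5, -0.3, -0.4]
opening: 1.003
finger_force: 0.0
```

>>> {"method": "drive_tool", "body": {"targets": [{"tx": 0,"ty": 0,"tz": -0.4,"wx": 0,"wy": 0,"wz": 0,"claw": 1},{"tx": 0,"ty": 0,"tz": -0.4,"wx": 0,"wy": 0,"wz": 0,"claw": 1},{"tx": 0,"ty": 0,"tz": -0.35,"wx": 0,"wy": 0,"wz": 0,"claw": 1},{"tx": 0,"ty": 0,"tz": -0.25,"wx": 0,"wy": 0,"wz": 0,"claw": 1},{"tx": 0,"ty": 0,"tz": -0.12,"wx": 0,"wy": 0,"wz": 0,"claw": 1},{"tx": 0,"ty": 0,"tz": 0,"wx": 0,"wy": 0,"wz": 0,"claw": 1},{"tx": 0,"ty": 0,"tz": 0,"wx": 0,"wy": 0,"wz": 0,"claw": 1},{"tx": 0,"ty": 0,"tz": 0,"wx": 0,"wy": 0,"wz": 0,"claw": 1}]}}

```text
clock: 17.2
tool_pos: [0.6517, -0.1292, 0.0109]
eef_rot: [0.995, 0.099, -0.001, -0.002]
contact_force: [-0.5, -0.4, 1.3]
opening: 0.999
finger_force: 0.0
```

>>> {"method": "drive_tool", "body": {"targets": [{"tx": 0,"ty": 0,"tz": 0,"wx": 0,"wy": 0,"wz": 0,"claw": -1},{"tx": 0,"ty": 0,"tz": 0,"wx": 0,"wy": 0,"wz": 0,"claw": -1},{"tx": 0,"ty": 0,"tz": 0,"wx": 0,"wy": 0,"wz": 0,"claw": -1},{"tx": 0,"ty": 0,"tz": 0,"wx": 0,"wy": 0,"wz": 0,"claw": -1},{"tx": 0,"ty": 0,"tz": 0.5,"wx": 0,"wy": 0,"wz": 0,"claw": -1},{"tx": 0,"ty": 0,"tz": 0.9,"wx": 0,"wy": 0,"wz": 0,"claw": -1},{"tx": 0,"ty": 0,"tz": 0.9,"wx": 0,"wy": 0,"wz": 0,"claw": -1},{"tx": 0,"ty": 0,"tz": 0.7,"wx": 0,"wy": 0,"wz": 0,"claw": -1}]}}

```text
clock: 18.0
tool_pos: [0.6519, -0.1292, 0.1029]
eef_rot: [0.995, 0.099, -0.0, -0.002]
contact_force: [1.5, -0.4, -0.6]
opening: 0.667
finger_force: 25.0
```

>>> {"method": "drive_tool", "body": {"targets": [{"tx": -0.3,"ty": 0.5,"tz": 0,"wx": 0,"wy": 0,"wz": 0,"claw": -1},{"tx": -0.55,"ty": 0.9,"tz": 0,"wx": 0,"wy": 0,"wz": 0,"claw": -1},{"tx": -0.6,"ty": 1,"tz": 0,"wx": 0,"wy": 0,"wz": 0,"claw": -1},{"tx": -0.6,"ty": 1,"tz": 0,"wx": 0,"wy": 0,"wz": 0,"claw": -1},{"tx": -0.6,"ty": 1,"tz": 0,"wx": 0,"wy": 0,"wz": 0,"claw": -1},{"tx": -0.5,"ty": 0.8,"tz": 0,"wx": 0,"wy": 0,"wz": 0,"claw": -1},{"tx": -0.3,"ty": 0.5,"tz": 0,"wx": 0,"wy": 0,"wz": 0,"claw": -1},{"tx": -0.14,"ty": 0.2,"tz": -0.2,"wx": 0,"wy": 0,"wz": 0,"claw": -1}]}}

```text
clock: 18.8
tool_pos: [0.5434, 0.0504, 0.0956]
eef_rot: [0.995, 0.101, -0.0, -0.003]
contact_force: [1.9, -0.0, -1.2]
opening: 0.673
finger_force: 25.0
```

>>> {"method": "drive_tool", "body": {"targets": [{"tx": 0,"ty": 0,"tz": -0.4,"wx": 0,"wy": 0,"wz": 0,"claw": -1},{"tx": 0,"ty": 0,"tz": -0.4,"wx": 0,"wy": 0,"wz": 0,"claw": -1},{"tx": 0,"ty": 0,"tz": -0.2,"wx": 0,"wy": 0,"wz": 0,"claw": -1},{"tx": 0,"ty": 0,"tz": 0,"wx": 0,"wy": 0,"wz": 0,"claw": -1},{"tx": 0,"ty": 0,"tz": 0,"wx": 0,"wy": 0,"wz": 0,"claw": -1},{"tx": 0,"ty": 0,"tz": 0,"wx": 0,"wy": 0,"wz": 0,"claw": -1},{"tx": 0,"ty": 0,"tz": 0,"wx": 0,"wy": 0,"wz": 0,"claw": -1},{"tx": 0,"ty": 0,"tz": 0,"wx": 0,"wy": 0,"wz": 0,"claw": -1}]}}

```text
clock: 19.6
tool_pos: [0.5439, 0.048, 0.0646]
eef_rot: [0.995, 0.099, -0.001, -0.002]
contact_force: [0.4, -0.4, -0.4]
opening: 0.672
finger_force: 25.0
```

>>> {"method": "drive_tool", "body": {"targets": [{"tx": 0,"ty": 0,"tz": -0.15,"wx": 0,"wy": 0,"wz": 0,"claw": -1},{"tx": 0,"ty": 0,"tz": -0.12,"wx": 0,"wy": 0,"wz": 0,"claw": -1},{"tx": 0,"ty": 0,"tz": -0.08,"wx": 0,"wy": 0,"wz": 0,"claw": -1},{"tx": 0,"ty": 0,"tz": -0.05,"wx": 0,"wy": 0,"wz": 0,"claw": -1},{"tx": 0,"ty": 0,"tz": -0.03,"wx": 0,"wy": 0,"wz": 0,"claw": -1},{"tx": 0,"ty": 0,"tz": -0.02,"wx": 0,"wy": 0,"wz": 0,"claw": -1},{"tx": 0,"ty": 0,"tz": 0,"wx": 0,"wy": 0,"wz": 0,"claw": -1},{"tx": 0,"ty": 0,"tz": 0,"wx": 0,"wy": 0,"wz": 0,"claw": -1}]}}

```text
clock: 20.4
tool_pos: [0.5437, 0.0479, 0.0509]
eef_rot: [0.995, 0.099, -0.001, -0.002]
contact_force: [-0.3, 0.5, -0.8]
opening: 0.669
finger_force: 25.0
```

>>> {"method": "drive_tool", "body": {"targets": [{"tx": 0,"ty": 0,"tz": -0.02,"wx": 0,"wy": 0,"wz": 0,"claw": -1},{"tx": 0,"ty": 0,"tz": 0,"wx": 0,"wy": 0,"wz": 0,"claw": 1},{"tx": 0,"ty": 0,"tz": 0,"wx": 0,"wy": 0,"wz": 0,"claw": 1},{"tx": 0,"ty": 0,"tz": 0,"wx": 0,"wy": 0,"wz": 0,"claw": 1},{"tx": 0,"ty": 0,"tz": 0,"wx": 0,"wy": 0,"wz": 0,"claw": 1},{"tx": 0,"ty": 0,"tz": 0.5,"wx": 0,"wy": 0,"wz": 0,"claw": 1},{"tx": 0,"ty": 0,"tz": 0.8,"wx": 0,"wy": 0,"wz": 0,"claw": 1},{"tx": 0,"ty": 0,"tz": 0.7,"wx": 0,"wy": 0,"wz": 0,"claw": 1}]}}

```text
clock: 21.2
tool_pos: [0.5437, 0.0479, 0.1119]
eef_rot: [0.995, 0.099, -0.001, -0.002]
contact_force: [0.8, 0.1, 0.1]
opening: 1.001
finger_force: 0.0
```

Run:
```python
from plant import r, vision
from h import *
s=vision.snapshot("wrist"); st=r.get_state(); print(st["tool_pos"].round(4),st["opening"])
m=cv2.inRange(cv2.cvtColor(s["image"],cv2.COLOR_BGR2HSV),*map(np.array,HSV["green"]))
print(ell(s,m,(262,150,380,300),.05),proj(s,(.544,.048,.05)))
for b in blobs(s,"green",.01,400): print(*b)
```

```text
[0.5456 0.048  0.1149] 0.9967989493857893
(array([545.7,  47.7]), np.float64(30.6), array([545.7,  48.3]), 31.6) [319.83464363 220.03792241]
green [616. 259.] rect 543.1 -227.9 22.5 43.4 44.0 circ [ 541.4 -229. ] 22.1
green [321. 216.] rect 529.7 45.2 74.6 71.2 31.0 circ [529.8  45.4] 38.0
```

>>> {"method": "drive_tool", "body": {"targets": [{"tx": 0.2,"ty": -0.6,"tz": 0,"wx": 0,"wy": 0,"wz": 0,"claw": 1},{"tx": 0.36,"ty": -1,"tz": 0,"wx": 0,"wy": 0,"wz": 0,"claw": 1},{"tx": 0.36,"ty": -1,"tz": 0,"wx": 0,"wy": 0,"wz": 0,"claw": 1},{"tx": 0.36,"ty": -1,"tz": -0.3,"wx": 0,"wy": 0,"wz": 0,"claw": 1},{"tx": 0.36,"ty": -1,"tz": -0.3,"wx": 0,"wy": 0,"wz": 0,"claw": 1},{"tx": 0.36,"ty": -1,"tz": -0.3,"wx": 0,"wy": 0,"wz": 0,"claw": 1},{"tx": 0.36,"ty": -1,"tz": -0.3,"wx": 0,"wy": 0,"wz": 0,"claw": 1},{"tx": 0.36,"ty": -1,"tz": -0.3,"wx": 0,"wy": 0,"wz": 0,"claw": 1}]}}

```text
clock: 22.05
tool_pos: [0.6256, -0.1815, 0.0657]
eef_rot: [0.995, 0.099, -0.001, -0.002]
contact_force: [-0.1, 0.3, 0.1]
opening: 0.999
finger_force: 0.0
```

>>> {"method": "drive_tool", "body": {"targets": [{"tx": 0.36,"ty": -1,"tz": -0.2,"wx": 0,"wy": 0,"wz": 0,"claw": 1},{"tx": 0.28,"ty": -0.8,"tz": -0.2,"wx": 0,"wy": 0,"wz": 0,"claw": 1},{"tx": 0.13,"ty": -0.42,"tz": -0.3,"wx": 0,"wy": 0,"wz": 0,"claw": 1},{"tx": 0,"ty": 0,"tz": -0.3,"wx": 0,"wy": 0,"wz": 0,"claw": 1},{"tx": 0,"ty": 0,"tz": -0.2,"wx": 0,"wy": 0,"wz": 0,"claw": 1},{"tx": 0,"ty": 0,"tz": 0,"wx": 0,"wy": 0,"wz": 0,"claw": 1},{"tx": 0,"ty": 0,"tz": 0,"wx": 0,"wy": 0,"wz": 0,"claw": 1},{"tx": 0,"ty": 0,"tz": 0,"wx": 0,"wy": 0,"wz": 0,"claw": 1}]}}

```text
clock: 22.85
tool_pos: [0.6487, -0.2455, 0.0297]
eef_rot: [0.995, 0.1, -0.001, -0.002]
contact_force: [-0.9, -0.0, 0.7]
opening: 1.001
finger_force: 0.0
```

Run:
```python
from plant import r, vision
from h import *
for i in range(2): s=vision.snapshot("wrist"); st=r.get_state(); print(st["tool_pos"].round(4),st["opening"])
for b in blobs(s,"green",.01,400): print(*b)
```

```text
[ 0.6487 -0.2459  0.0298] 1.0015786397712727
[ 0.6487 -0.2462  0.0297] 0.9989737304247711
green [288. 371.] rect 549.6 -241.3 24.8 56.4 24.3 circ [ 539.5 -245.9] 28.3
green [322. 243.] rect 650.6 -246.9 60.4 59.3 11.7 circ [ 650.3 -247.1] 30.9
```

>>> {"method": "drive_tool", "body": {"targets": [{"tx": 0.03,"ty": -0.02,"tz": -0.3,"wx": 0,"wy": 0,"wz": 0,"claw": 1},{"tx": 0,"ty": 0,"tz": -0.2,"wx": 0,"wy": 0,"wz": 0,"claw": 1},{"tx": 0,"ty": 0,"tz": -0.13,"wx": 0,"wy": 0,"wz": 0,"claw": 1},{"tx": 0,"ty": 0,"tz": 0,"wx": 0,"wy": 0,"wz": 0,"claw": 1},{"tx": 0,"ty": 0,"tz": 0,"wx": 0,"wy": 0,"wz": 0,"claw": -1},{"tx": 0,"ty": 0,"tz": 0,"wx": 0,"wy": 0,"wz": 0,"claw": -1},{"tx": 0,"ty": 0,"tz": 0,"wx": 0,"wy": 0,"wz": 0,"claw": -1},{"tx": 0,"ty": 0,"tz": 0,"wx": 0,"wy": 0,"wz": 0,"claw": -1}]}}

```text
clock: 23.75
tool_pos: [0.6493, -0.2473, 0.0105]
eef_rot: [0.995, 0.099, -0.001, -0.002]
contact_force: [0.2, -0.2, 0.6]
opening: 0.674
finger_force: 25.0
```

>>> {"method": "drive_tool", "body": {"targets": [{"tx": 0,"ty": 0,"tz": 0.5,"wx": 0,"wy": 0,"wz": 0,"claw": -1},{"tx": 0,"ty": 0,"tz": 0.9,"wx": 0,"wy": 0,"wz": 0,"claw": -1},{"tx": -0.1,"ty": 0.4,"tz": 0.9,"wx": 0,"wy": 0,"wz": 0,"claw": -1},{"tx": -0.3,"ty": 0.9,"tz": 0.9,"wx": 0,"wy": 0,"wz": 0,"claw": -1},{"tx": -0.36,"ty": 1,"tz": 0,"wx": 0,"wy": 0,"wz": 0,"claw": -1},{"tx": -0.36,"ty": 1,"tz": 0,"wx": 0,"wy": 0,"wz": 0,"claw": -1},{"tx": -0.36,"ty": 1,"tz": 0,"wx": 0,"wy": 0,"wz": 0,"claw": -1},{"tx": -0.36,"ty": 1,"tz": 0,"wx": 0,"wy": 0,"wz": 0,"claw": -1}]}}

```text
clock: 24.55
tool_pos: [0.5939, -0.0872, 0.1077]
eef_rot: [0.995, 0.099, -0.001, -0.002]
contact_force: [0.5, 1.2, -0.4]
opening: 0.666
finger_force: 25.0
```

>>> {"method": "drive_tool", "body": {"targets": [{"tx": -0.36,"ty": 1,"tz": 0,"wx": 0,"wy": 0,"wz": 0,"claw": -1},{"tx": -0.36,"ty": 1,"tz": 0,"wx": 0,"wy": 0,"wz": 0,"claw": -1},{"tx": -0.36,"ty": 1,"tz": 0,"wx": 0,"wy": 0,"wz": 0,"claw": -1},{"tx": -0.32,"ty": 0.9,"tz": 0,"wx": 0,"wy": 0,"wz": 0,"claw": -1},{"tx": -0.18,"ty": 0.45,"tz": 0,"wx": 0,"wy": 0,"wz": 0,"claw": -1},{"tx": -0.06,"ty": 0.17,"tz": -0.2,"wx": 0,"wy": 0,"wz": 0,"claw": -1},{"tx": 0,"ty": 0,"tz": -0.4,"wx": 0,"wy": 0,"wz": 0,"claw": -1},{"tx": 0,"ty": 0,"tz": -0.3,"wx": 0,"wy": 0,"wz": 0,"claw": -1}]}}

```text
clock: 25.35
tool_pos: [0.5451, 0.0454, 0.0782]
eef_rot: [0.995, 0.098, -0.001, -0.002]
contact_force: [-0.4, -0.4, -1.1]
opening: 0.67
finger_force: 25.0
```

>>> {"method": "drive_tool", "body": {"targets": [{"tx": 0,"ty": 0,"tz": -0.1,"wx": 0,"wy": 0,"wz": 0,"claw": -1},{"tx": 0,"ty": 0,"tz": 0,"wx": 0,"wy": 0,"wz": 0,"claw": -1},{"tx": 0,"ty": 0,"tz": 0,"wx": 0,"wy": 0,"wz": 0,"claw": -1},{"tx": 0,"ty": 0,"tz": 0,"wx": 0,"wy": 0,"wz": 0,"claw": -1},{"tx": 0,"ty": 0,"tz": 0,"wx": 0,"wy": 0,"wz": 0,"claw": -1},{"tx": 0,"ty": 0,"tz": 0,"wx": 0,"wy": 0,"wz": 0,"claw": -1},{"tx": 0,"ty": 0,"tz": 0,"wx": 0,"wy": 0,"wz": 0,"claw": -1},{"tx": 0,"ty": 0,"tz": 0,"wx": 0,"wy": 0,"wz": 0,"claw": -1}]}}

```text
clock: 26.15
tool_pos: [0.5448, 0.0474, 0.0764]
eef_rot: [0.995, 0.099, -0.001, -0.002]
contact_force: [1.2, -0.1, -0.7]
opening: 0.67
finger_force: 25.0
```

>>> {"method": "drive_tool", "body": {"targets": [{"tx": -0.02,"ty": 0.01,"tz": -0.17,"wx": 0,"wy": 0,"wz": 0,"claw": -1},{"tx": 0,"ty": 0,"tz": -0.15,"wx": 0,"wy": 0,"wz": 0,"claw": -1},{"tx": 0,"ty": 0,"tz": -0.1,"wx": 0,"wy": 0,"wz": 0,"claw": -1},{"tx": 0,"ty": 0,"tz": -0.06,"wx": 0,"wy": 0,"wz": 0,"claw": -1},{"tx": 0,"ty": 0,"tz": -0.03,"wx": 0,"wy": 0,"wz": 0,"claw": -1},{"tx": 0,"ty": 0,"tz": -0.02,"wx": 0,"wy": 0,"wz": 0,"claw": -1},{"tx": 0,"ty": 0,"tz": 0,"wx": 0,"wy": 0,"wz": 0,"claw": -1},{"tx": 0,"ty": 0,"tz": 0,"wx": 0,"wy": 0,"wz": 0,"claw": -1}]}}

```text
clock: 26.95
tool_pos: [0.5443, 0.0476, 0.0605]
eef_rot: [0.995, 0.099, -0.001, -0.002]
contact_force: [0.2, -0.5, 0.0]
opening: 0.67
finger_force: 25.0
```

>>> {"method": "drive_tool", "body": {"targets": [{"tx": 0,"ty": 0,"tz": -0.01,"wx": 0,"wy": 0,"wz": 0,"claw": -1},{"tx": 0,"ty": 0,"tz": 0,"wx": 0,"wy": 0,"wz": 0,"claw": 1},{"tx": 0,"ty": 0,"tz": 0,"wx": 0,"wy": 0,"wz": 0,"claw": 1},{"tx": 0,"ty": 0,"tz": 0,"wx": 0,"wy": 0,"wz": 0,"claw": 1},{"tx": 0,"ty": 0,"tz": 0,"wx": 0,"wy": 0,"wz": 0,"claw": 1},{"tx": 0,"ty": 0,"tz": 0.5,"wx": 0,"wy": 0,"wz": 0,"claw": 1},{"tx": 0,"ty": 0,"tz": 0.8,"wx": 0,"wy": 0,"wz": 0,"claw": 1},{"tx": 0,"ty": 0,"tz": 0.7,"wx": 0,"wy": 0,"wz": 0,"claw": 1}]}}

```text
clock: 27.75
tool_pos: [0.544, 0.0476, 0.1207]
eef_rot: [0.995, 0.099, -0.002, -0.002]
contact_force: [0.0, -0.3, 1.4]
opening: 1.004
finger_force: 0.0
```

```bash
cat > chk.py <<'E'
from plant import r, vision
from h import *
import sys
z=float(sys.argv[1])
s=vision.snapshot("wrist"); st=r.get_state(); print(st["tool_pos"].round(4))
m=cv2.inRange(cv2.cvtColor(s["image"],cv2.COLOR_BGR2HSV),*map(np.array,HSV["green"]))
print(ell(s,m,(250,130,390,300),z),proj(s,(.544,.048,z)))
cv2.imwrite("pics/chk%d.png"%(z*1000),s["image"])
t=vision.snapshot("top")
for n,z in [("green",.01),("brass",.01),("white",.102)]:
    for b in blobs(t,n,z):
        if 350<b[3]<700 and -450<b[4]<350: print(*b)
E
python3 chk.py .06
```

```text
[0.5459 0.0478 0.1237]
(array([546.7,  47.6]), np.float64(31.2), array([547.1,  47.9]), 32.5) [319.33048146 220.94391722]
green [424. 193.] rect 526.6 -249.1 55.4 56.0 89.1 circ [ 525.3 -248.9] 30.1
brass [383. 185.] rect 552.4 -122.4 58.9 57.2 44.6 circ [ 551.4 -122.5] 31.6
white [254. 181.] rect 553.1 258.9 108.2 106.9 5.8 circ [553.1 259.1] 73.4
```

>>> {"method": "drive_tool", "body": {"targets": [{"tx": 0,"ty": -0.6,"tz": 0.2,"wx": 0,"wy": 0,"wz": 0,"claw": 1},{"tx": 0,"ty": -1,"tz": 0,"wx": 0,"wy": 0,"wz": 0,"claw": 1},{"tx": 0,"ty": -1,"tz": 0,"wx": 0,"wy": 0,"wz": 0,"claw": 1},{"tx": 0,"ty": -1,"tz": 0,"wx": 0,"wy": 0,"wz": 0,"claw": 1},{"tx": 0,"ty": -1,"tz": 0,"wx": 0,"wy": 0,"wz": 0,"claw": 1},{"tx": -0.03,"ty": -1,"tz": 0,"wx": 0,"wy": 0,"wz": 0,"claw": 1},{"tx": -0.03,"ty": -1,"tz": 0,"wx": 0,"wy": 0,"wz": 0,"claw": 1},{"tx": -0.02,"ty": -1,"tz": 0,"wx": 0,"wy": 0,"wz": 0,"claw": 1}]}}

```text
clock: 28.65
tool_pos: [0.5412, -0.1814, 0.1252]
eef_rot: [0.995, 0.099, -0.002, -0.003]
contact_force: [0.8, 0.2, 0.0]
opening: 0.997
finger_force: 0.0
```

>>> {"method": "drive_tool", "body": {"targets": [{"tx": 0,"ty": -1,"tz": -0.3,"wx": 0,"wy": 0,"wz": 0,"claw": 1},{"tx": 0,"ty": -1,"tz": -0.3,"wx": 0,"wy": 0,"wz": 0,"claw": 1},{"tx": 0,"ty": -1,"tz": -0.3,"wx": 0,"wy": 0,"wz": 0,"claw": 1},{"tx": 0,"ty": -1,"tz": -0.3,"wx": 0,"wy": 0,"wz": 0,"claw": 1},{"tx": 0,"ty": -1,"tz": -0.3,"wx": 0,"wy": 0,"wz": 0,"claw": 1},{"tx": 0,"ty": -0.8,"tz": -0.3,"wx": 0,"wy": 0,"wz": 0,"claw": 1},{"tx": 0,"ty": -0.35,"tz": -0.3,"wx": 0,"wy": 0,"wz": 0,"claw": 1},{"tx": 0,"ty": -0.09,"tz": -0.3,"wx": 0,"wy": 0,"wz": 0,"claw": 1}]}}

```text
clock: 29.45
tool_pos: [0.541, -0.3686, 0.0528]
eef_rot: [0.995, 0.098, -0.002, -0.002]
contact_force: [-0.1, -0.0, -0.0]
opening: 1.001
finger_force: 0.0
```

>>> {"method": "drive_tool", "body": {"targets": [{"tx": 0,"ty": 0,"tz": -0.2,"wx": 0,"wy": 0,"wz": 0,"claw": 1},{"tx": 0,"ty": 0,"tz": -0.2,"wx": 0,"wy": 0,"wz": 0,"claw": 1},{"tx": 0,"ty": 0,"tz": 0,"wx": 0,"wy": 0,"wz": 0,"claw": 1},{"tx": 0,"ty": 0,"tz": 0,"wx": 0,"wy": 0,"wz": 0,"claw": 1},{"tx": 0,"ty": 0,"tz": 0,"wx": 0,"wy": 0,"wz": 0,"claw": 1},{"tx": 0,"ty": 0,"tz": 0,"wx": 0,"wy": 0,"wz": 0,"claw": 1},{"tx": 0,"ty": 0,"tz": 0,"wx": 0,"wy": 0,"wz": 0,"claw": 1},{"tx": 0,"ty": 0,"tz": 0,"wx": 0,"wy": 0,"wz": 0,"claw": 1}]}}

```text
clock: 30.25
tool_pos: [0.5419, -0.3676, 0.0423]
eef_rot: [0.995, 0.099, -0.001, -0.002]
contact_force: [-0.1, 0.4, 0.1]
opening: 0.999
finger_force: 0.0
```

Run:
```python
from plant import r, vision
from h import *
s=vision.snapshot("wrist"); st=r.get_state(); print(st["tool_pos"].round(4),st["opening"])
for b in blobs(s,"green",.01,400): print(*b)
```

```text
[ 0.5418 -0.3676  0.0422] 0.9987906185322785
green [321. 235.] rect 542.9 -368.8 61.1 58.8 3.0 circ [ 543.  -368.8] 30.8
green [134. 224.] rect 526.5 -251.0 58.7 64.5 31.1 circ [ 526.9 -250.7] 32.4
```

>>> {"method": "drive_tool", "body": {"targets": [{"tx": 0.02,"ty": -0.02,"tz": -0.35,"wx": 0,"wy": 0,"wz": 0,"claw": 1},{"tx": 0,"ty": 0,"tz": -0.35,"wx": 0,"wy": 0,"wz": 0,"claw": 1},{"tx": 0,"ty": 0,"tz": -0.22,"wx": 0,"wy": 0,"wz": 0,"claw": 1},{"tx": 0,"ty": 0,"tz": -0.13,"wx": 0,"wy": 0,"wz": 0,"claw": 1},{"tx": 0,"ty": 0,"tz": 0,"wx": 0,"wy": 0,"wz": 0,"claw": 1},{"tx": 0,"ty": 0,"tz": 0,"wx": 0,"wy": 0,"wz": 0,"claw": -1},{"tx": 0,"ty": 0,"tz": 0,"wx": 0,"wy": 0,"wz": 0,"claw": -1},{"tx": 0,"ty": 0,"tz": 0,"wx": 0,"wy": 0,"wz": 0,"claw": -1}]}}

```text
clock: 31.1
tool_pos: [0.5426, -0.3683, 0.0109]
eef_rot: [0.995, 0.099, -0.001, -0.002]
contact_force: [-0.4, 0.4, -0.8]
opening: 0.751
finger_force: 0.0
```

>>> {"method": "drive_tool", "body": {"targets": [{"tx": 0,"ty": 0,"tz": 0,"wx": 0,"wy": 0,"wz": 0,"claw": -1},{"tx": 0,"ty": 0,"tz": 0.5,"wx": 0,"wy": 0,"wz": 0,"claw": -1},{"tx": 0,"ty": 0,"tz": 0.9,"wx": 0,"wy": 0,"wz": 0,"claw": -1},{"tx": 0,"ty": 0,"tz": 1,"wx": 0,"wy": 0,"wz": 0,"claw": -1},{"tx": 0,"ty": 0.4,"tz": 1,"wx": 0,"wy": 0,"wz": 0,"claw": -1},{"tx": 0,"ty": 0.9,"tz": 0.3,"wx": 0,"wy": 0,"wz": 0,"claw": -1},{"tx": 0,"ty": 1,"tz": 0,"wx": 0,"wy": 0,"wz": 0,"claw": -1},{"tx": 0,"ty": 1,"tz": 0,"wx": 0,"wy": 0,"wz": 0,"claw": -1}]}}

```text
clock: 31.9
tool_pos: [0.5428, -0.2685, 0.1234]
eef_rot: [0.995, 0.099, -0.0, -0.002]
contact_force: [0.6, 0.4, -0.3]
opening: 0.673
finger_force: 25.0
```

>>> {"method": "drive_tool", "body": {"targets": [{"tx": 0,"ty": 1,"tz": 0,"wx": 0,"wy": 0,"wz": 0,"claw": -1},{"tx": 0,"ty": 1,"tz": 0,"wx": 0,"wy": 0,"wz": 0,"claw": -1},{"tx": 0,"ty": 1,"tz": 0,"wx": 0,"wy": 0,"wz": 0,"claw": -1},{"tx": 0,"ty": 1,"tz": 0,"wx": 0,"wy": 0,"wz": 0,"claw": -1},{"tx": 0,"ty": 1,"tz": 0,"wx": 0,"wy": 0,"wz": 0,"claw": -1},{"tx": 0,"ty": 1,"tz": 0,"wx": 0,"wy": 0,"wz": 0,"claw": -1},{"tx": 0,"ty": 1,"tz": 0,"wx": 0,"wy": 0,"wz": 0,"claw": -1},{"tx": 0,"ty": 1,"tz": 0,"wx": 0,"wy": 0,"wz": 0,"claw": -1}]}}

```text
clock: 32.7
tool_pos: [0.5426, -0.0279, 0.1227]
eef_rot: [0.995, 0.099, -0.001, -0.002]
contact_force: [-0.6, 0.2, -0.3]
opening: 0.67
finger_force: 25.0
```

>>> {"method": "drive_tool", "body": {"targets": [{"tx": 0.02,"ty": 1,"tz": 0,"wx": 0,"wy": 0,"wz": 0,"claw": -1},{"tx": 0.02,"ty": 0.8,"tz": 0,"wx": 0,"wy": 0,"wz": 0,"claw": -1},{"tx": 0.02,"ty": 0.5,"tz": 0,"wx": 0,"wy": 0,"wz": 0,"claw": -1},{"tx": 0,"ty": 0.25,"tz": 0,"wx": 0,"wy": 0,"wz": 0,"claw": -1},{"tx": 0,"ty": 0,"tz": -0.2,"wx": 0,"wy": 0,"wz": 0,"claw": -1},{"tx": 0,"ty": 0,"tz": -0.3,"wx": 0,"wy": 0,"wz": 0,"claw": -1},{"tx": 0,"ty": 0,"tz": -0.2,"wx": 0,"wy": 0,"wz": 0,"claw": -1},{"tx": 0,"ty": 0,"tz": 0,"wx": 0,"wy": 0,"wz": 0,"claw": -1}]}}

```text
clock: 33.5
tool_pos: [0.5433, 0.0459, 0.0993]
eef_rot: [0.995, 0.098, -0.003, -0.002]
contact_force: [0.2, -0.3, -1.1]
opening: 0.666
finger_force: 25.0
```

>>> {"method": "drive_tool", "body": {"targets": [{"tx": 0,"ty": 0,"tz": 0,"wx": 0,"wy": 0,"wz": 0,"claw": -1},{"tx": 0,"ty": 0,"tz": 0,"wx": 0,"wy": 0,"wz": 0,"claw": -1},{"tx": 0,"ty": 0,"tz": 0,"wx": 0,"wy": 0,"wz": 0,"claw": -1},{"tx": 0,"ty": 0,"tz": 0,"wx": 0,"wy": 0,"wz": 0,"claw": -1},{"tx": 0,"ty": 0,"tz": 0,"wx": 0,"wy": 0,"wz": 0,"claw": -1},{"tx": 0,"ty": 0,"tz": 0,"wx": 0,"wy": 0,"wz": 0,"claw": -1},{"tx": 0,"ty": 0,"tz": 0,"wx": 0,"wy": 0,"wz": 0,"claw": -1},{"tx": 0,"ty": 0,"tz": 0,"wx": 0,"wy": 0,"wz": 0,"claw": -1}]}}

```text
clock: 34.3
tool_pos: [0.5442, 0.0473, 0.1006]
eef_rot: [0.995, 0.099, -0.001, -0.002]
contact_force: [-0.3, -0.8, -0.7]
opening: 0.668
finger_force: 25.0
```

>>> {"method": "drive_tool", "body": {"targets": [{"tx": 0,"ty": 0.01,"tz": -0.3,"wx": 0,"wy": 0,"wz": 0,"claw": -1},{"tx": 0,"ty": 0,"tz": -0.3,"wx": 0,"wy": 0,"wz": 0,"claw": -1},{"tx": 0,"ty": 0,"tz": -0.2,"wx": 0,"wy": 0,"wz": 0,"claw": -1},{"tx": 0,"ty": 0,"tz": -0.12,"wx": 0,"wy": 0,"wz": 0,"claw": -1},{"tx": 0,"ty": 0,"tz": -0.05,"wx": 0,"wy": 0,"wz": 0,"claw": -1},{"tx": 0,"ty": 0,"tz": -0.03,"wx": 0,"wy": 0,"wz": 0,"claw": -1},{"tx": 0,"ty": 0,"tz": 0,"wx": 0,"wy": 0,"wz": 0,"claw": -1},{"tx": 0,"ty": 0,"tz": 0,"wx": 0,"wy": 0,"wz": 0,"claw": -1}]}}

```text
clock: 35.1
tool_pos: [0.5442, 0.0476, 0.0708]
eef_rot: [0.995, 0.099, -0.001, -0.002]
contact_force: [-0.7, 0.3, 1.4]
opening: 0.666
finger_force: 25.0
```

>>> {"method": "drive_tool", "body": {"targets": [{"tx": 0,"ty": 0,"tz": 0,"wx": 0,"wy": 0,"wz": 0,"claw": -1},{"tx": 0,"ty": 0,"tz": 0,"wx": 0,"wy": 0,"wz": 0,"claw": 1},{"tx": 0,"ty": 0,"tz": 0,"wx": 0,"wy": 0,"wz": 0,"claw": 1},{"tx": 0,"ty": 0,"tz": 0,"wx": 0,"wy": 0,"wz": 0,"claw": 1},{"tx": 0,"ty": 0,"tz": 0,"wx": 0,"wy": 0,"wz": 0,"claw": 1},{"tx": 0,"ty": 0,"tz": 0.5,"wx": 0,"wy": 0,"wz": 0,"claw": 1},{"tx": 0,"ty": 0,"tz": 0.8,"wx": 0,"wy": 0,"wz": 0,"claw": 1},{"tx": 0,"ty": 0,"tz": 0.7,"wx": 0,"wy": 0,"wz": 0,"claw": 1}]}}

```text
clock: 35.9
tool_pos: [0.5441, 0.0476, 0.1312]
eef_rot: [0.995, 0.099, -0.001, -0.002]
contact_force: [-0.0, -0.7, 0.5]
opening: 0.995
finger_force: 0.0
```

```bash
python3 chk.py .07
```

```text
[0.546  0.0477 0.1343]
(array([547.2,  47.7]), np.float64(32.0), array([547.4,  47.8]), 34.2) [319.32866681 220.79397955]
green [424. 193.] rect 526.6 -249.1 55.4 55.9 89.1 circ [ 524.7 -249.2] 30.0
brass [383. 185.] rect 551.3 -123.7 59.2 58.5 63.2 circ [ 551.3 -122.7] 31.8
white [254. 181.] rect 553.1 258.8 108.2 107.0 5.8 circ [553.1 259.1] 73.4
```

>>> {"method": "drive_tool", "body": {"targets": [{"tx": 0,"ty": -0.6,"tz": 0,"wx": 0,"wy": 0,"wz": 0,"claw": 1},{"tx": -0.05,"ty": -1,"tz": 0,"wx": 0,"wy": 0,"wz": 0,"claw": 1},{"tx": -0.08,"ty": -1,"tz": -0.3,"wx": 0,"wy": 0,"wz": 0,"claw": 1},{"tx": -0.08,"ty": -1,"tz": -0.3,"wx": 0,"wy": 0,"wz": 0,"claw": 1},{"tx": -0.08,"ty": -1,"tz": -0.3,"wx": 0,"wy": 0,"wz": 0,"claw": 1},{"tx": -0.08,"ty": -1,"tz": -0.3,"wx": 0,"wy": 0,"wz": 0,"claw": 1},{"tx": -0.08,"ty": -1,"tz": -0.3,"wx": 0,"wy": 0,"wz": 0,"claw": 1},{"tx": -0.08,"ty": -1,"tz": -0.3,"wx": 0,"wy": 0,"wz": 0,"claw": 1}]}}

```text
clock: 36.8
tool_pos: [0.5277, -0.1814, 0.0754]
eef_rot: [0.995, 0.099, -0.002, -0.003]
contact_force: [0.7, 0.2, 0.1]
opening: 1.003
finger_force: 0.0
```

>>> {"method": "drive_tool", "body": {"targets": [{"tx": -0.08,"ty": -1,"tz": -0.3,"wx": 0,"wy": 0,"wz": 0,"claw": 1},{"tx": 0,"ty": -0.8,"tz": -0.3,"wx": 0,"wy": 0,"wz": 0,"claw": 1},{"tx": 0,"ty": -0.4,"tz": -0.2,"wx": 0,"wy": 0,"wz": 0,"claw": 1},{"tx": 0,"ty": -0.1,"tz": -0.1,"wx": 0,"wy": 0,"wz": 0,"claw": 1},{"tx": 0,"ty": 0,"tz": 0,"wx": 0,"wy": 0,"wz": 0,"claw": 1},{"tx": 0,"ty": 0,"tz": 0,"wx": 0,"wy": 0,"wz": 0,"claw": 1},{"tx": 0,"ty": 0,"tz": 0,"wx": 0,"wy": 0,"wz": 0,"claw": 1},{"tx": 0,"ty": 0,"tz": 0,"wx": 0,"wy": 0,"wz": 0,"claw": 1}]}}

```text
clock: 37.6
tool_pos: [0.5264, -0.2482, 0.05]
eef_rot: [0.995, 0.1, -0.001, -0.002]
contact_force: [-0.5, -0.3, 0.2]
opening: 1.0
finger_force: 0.0
```

Run:
```python
from plant import r, vision
from h import *
s=vision.snapshot("wrist"); st=r.get_state(); print(st["tool_pos"].round(4),st["opening"])
for b in blobs(s,"green",.01,400): print(*b)
```

```text
[ 0.5263 -0.2485  0.0499] 0.9980463790973142
green [321. 232.] rect 526.4 -249.2 58.8 60.7 82.5 circ [ 526.5 -248.7] 30.9
```

View pics/chk70.png

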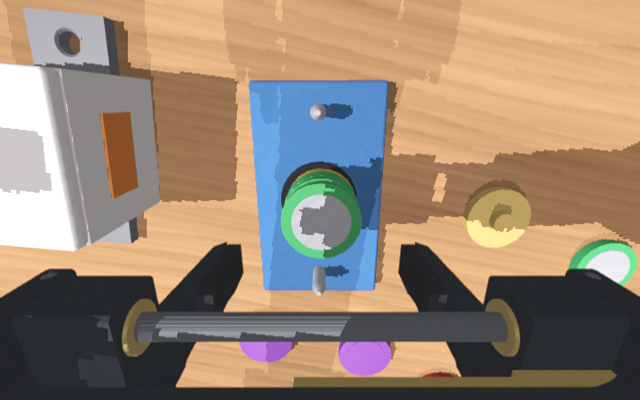

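The stack of four cells is neat, with its top face at (321,220). Next is the last cell.

>>> {"method": "drive_tool", "body": {"targets": [{"tx": 0,"ty": 0,"tz": -0.4,"wx": 0,"wy": 0,"wz": 0,"claw": 1},{"tx": 0,"ty": 0,"tz": -0.4,"wx": 0,"wy": 0,"wz": 0,"claw": 1},{"tx": 0,"ty": 0,"tz": -0.3,"wx": 0,"wy": 0,"wz": 0,"claw": 1},{"tx": 0,"ty": 0,"tz": -0.2,"wx": 0,"wy": 0,"wz": 0,"claw": 1},{"tx": 0,"ty": 0,"tz": 0,"wx": 0,"wy": 0,"wz": 0,"claw": 1},{"tx": 0,"ty": 0,"tz": 0,"wx": 0,"wy": 0,"wz": 0,"claw": -1},{"tx": 0,"ty": 0,"tz": 0,"wx": 0,"wy": 0,"wz": 0,"claw": -1},{"tx": 0,"ty": 0,"tz": 0,"wx": 0,"wy": 0,"wz": 0,"claw": -1}]}}

```text
clock: 38.45
tool_pos: [0.526, -0.2495, 0.0107]
eef_rot: [0.995, 0.099, -0.001, -0.002]
contact_force: [0.0, -0.0, -1.0]
opening: 0.752
finger_force: 0.0
```

>>> {"method": "drive_tool", "body": {"targets": [{"tx": 0,"ty": 0,"tz": 0,"wx": 0,"wy": 0,"wz": 0,"claw": -1},{"tx": 0,"ty": 0,"tz": 0.5,"wx": 0,"wy": 0,"wz": 0,"claw": -1},{"tx": 0,"ty": 0,"tz": 0.9,"wx": 0,"wy": 0,"wz": 0,"claw": -1},{"tx": 0,"ty": 0,"tz": 1,"wx": 0,"wy": 0,"wz": 0,"claw": -1},{"tx": 0,"ty": 0.4,"tz": 1,"wx": 0,"wy": 0,"wz": 0,"claw": -1},{"tx": 0.05,"ty": 0.9,"tz": 0.5,"wx": 0,"wy": 0,"wz": 0,"claw": -1},{"tx": 0.08,"ty": 1,"tz": 0.2,"wx": 0,"wy": 0,"wz": 0,"claw": -1},{"tx": 0.08,"ty": 1,"tz": 0,"wx": 0,"wy": 0,"wz": 0,"claw": -1}]}}

```text
clock: 39.25
tool_pos: [0.5331, -0.1498, 0.136]
eef_rot: [0.995, 0.099, 0.0, -0.002]
contact_force: [0.8, 0.8, -1.0]
opening: 0.667
finger_force: 25.0
```

>>> {"method": "drive_tool", "body": {"targets": [{"tx": 0.08,"ty": 1,"tz": 0,"wx": 0,"wy": 0,"wz": 0,"claw": -1},{"tx": 0.08,"ty": 1,"tz": 0,"wx": 0,"wy": 0,"wz": 0,"claw": -1},{"tx": 0.08,"ty": 1,"tz": 0,"wx": 0,"wy": 0,"wz": 0,"claw": -1},{"tx": 0.08,"ty": 1,"tz": 0,"wx": 0,"wy": 0,"wz": 0,"claw": -1},{"tx": 0.06,"ty": 1,"tz": 0,"wx": 0,"wy": 0,"wz": 0,"claw": -1},{"tx": 0,"ty": 0.9,"tz": 0,"wx": 0,"wy": 0,"wz": 0,"claw": -1},{"tx": 0,"ty": 0.48,"tz": 0,"wx": 0,"wy": 0,"wz": 0,"claw": -1},{"tx": 0,"ty": 0.2,"tz": 0,"wx": 0,"wy": 0,"wz": 0,"claw": -1}]}}

```text
clock: 40.05
tool_pos: [0.5436, 0.0487, 0.1343]
eef_rot: [0.995, 0.1, -0.001, -0.003]
contact_force: [-0.3, -0.3, -1.1]
opening: 0.673
finger_force: 25.0
```

>>> {"method": "drive_tool", "body": {"targets": [{"tx": 0,"ty": 0,"tz": -0.3,"wx": 0,"wy": 0,"wz": 0,"claw": -1},{"tx": 0,"ty": 0,"tz": -0.4,"wx": 0,"wy": 0,"wz": 0,"claw": -1},{"tx": 0,"ty": 0,"tz": -0.3,"wx": 0,"wy": 0,"wz": 0,"claw": -1},{"tx": 0,"ty": 0,"tz": 0,"wx": 0,"wy": 0,"wz": 0,"claw": -1},{"tx": 0,"ty": 0,"tz": 0,"wx": 0,"wy": 0,"wz": 0,"claw": -1},{"tx": 0,"ty": 0,"tz": 0,"wx": 0,"wy": 0,"wz": 0,"claw": -1},{"tx": 0,"ty": 0,"tz": 0,"wx": 0,"wy": 0,"wz": 0,"claw": -1},{"tx": 0,"ty": 0,"tz": 0,"wx": 0,"wy": 0,"wz": 0,"claw": -1}]}}

```text
clock: 40.85
tool_pos: [0.5438, 0.0471, 0.1039]
eef_rot: [0.995, 0.099, -0.001, -0.002]
contact_force: [-0.4, -0.2, -0.3]
opening: 0.673
finger_force: 25.0
```

>>> {"method": "drive_tool", "body": {"targets": [{"tx": 0.01,"ty": 0.02,"tz": -0.25,"wx": 0,"wy": 0,"wz": 0,"claw": -1},{"tx": 0,"ty": 0,"tz": -0.2,"wx": 0,"wy": 0,"wz": 0,"claw": -1},{"tx": 0,"ty": 0,"tz": -0.15,"wx": 0,"wy": 0,"wz": 0,"claw": -1},{"tx": 0,"ty": 0,"tz": -0.09,"wx": 0,"wy": 0,"wz": 0,"claw": -1},{"tx": 0,"ty": 0,"tz": -0.05,"wx": 0,"wy": 0,"wz": 0,"claw": -1},{"tx": 0,"ty": 0,"tz": -0.03,"wx": 0,"wy": 0,"wz": 0,"claw": -1},{"tx": 0,"ty": 0,"tz": 0,"wx": 0,"wy": 0,"wz": 0,"claw": -1},{"tx": 0,"ty": 0,"tz": 0,"wx": 0,"wy": 0,"wz": 0,"claw": -1}]}}

```text
clock: 41.65
tool_pos: [0.5438, 0.0476, 0.0807]
eef_rot: [0.995, 0.099, -0.001, -0.002]
contact_force: [-1.2, -0.1, 3.1]
opening: 0.668
finger_force: 25.0
```

>>> {"method": "drive_tool", "body": {"targets": [{"tx": 0,"ty": 0,"tz": 0,"wx": 0,"wy": 0,"wz": 0,"claw": -1},{"tx": 0,"ty": 0,"tz": 0,"wx": 0,"wy": 0,"wz": 0,"claw": 1},{"tx": 0,"ty": 0,"tz": 0,"wx": 0,"wy": 0,"wz": 0,"claw": 1},{"tx": 0,"ty": 0,"tz": 0,"wx": 0,"wy": 0,"wz": 0,"claw": 1},{"tx": 0,"ty": 0,"tz": 0,"wx": 0,"wy": 0,"wz": 0,"claw": 1},{"tx": 0,"ty": 0,"tz": 0.5,"wx": 0,"wy": 0,"wz": 0,"claw": 1},{"tx": 0,"ty": 0,"tz": 0.8,"wx": 0,"wy": 0,"wz": 0,"claw": 1},{"tx": 0,"ty": 0,"tz": 0.7,"wx": 0,"wy": 0,"wz": 0,"claw": 1}]}}

```text
clock: 42.45
tool_pos: [0.5439, 0.0476, 0.1411]
eef_rot: [0.995, 0.099, -0.001, -0.002]
contact_force: [0.2, -0.3, -0.1]
opening: 0.999
finger_force: 0.0
```

```bash
python3 chk.py .08
```

```text
[0.5457 0.0478 0.1441]
(array([548. ,  48.4]), np.float64(32.8), array([548.5,  48.2]), 35.0) [319.4045385  220.51184783]
brass [383. 185.] rect 551.3 -123.8 59.2 58.5 63.2 circ [ 551.3 -122.7] 31.8
white [254. 181.] rect 553.1 258.8 108.2 107.0 5.8 circ [553.1 259.1] 73.4
```

>>> {"method": "drive_tool", "body": {"targets": [{"tx": 0.04,"ty": -0.5,"tz": 0,"wx": 0,"wy": 0,"wz": 0,"claw": 1},{"tx": 0.05,"ty": -0.9,"tz": 0,"wx": 0,"wy": 0,"wz": 0,"claw": 1},{"tx": 0.05,"ty": -1,"tz": 0,"wx": 0,"wy": 0,"wz": 0,"claw": 1},{"tx": 0.05,"ty": -1,"tz": -0.4,"wx": 0,"wy": 0,"wz": 0,"claw": 1},{"tx": 0.05,"ty": -0.95,"tz": -0.5,"wx": 0,"wy": 0,"wz": 0,"claw": 1},{"tx": 0.05,"ty": -0.7,"tz": -0.5,"wx": 0,"wy": 0,"wz": 0,"claw": 1},{"tx": 0.03,"ty": -0.4,"tz": -0.5,"wx": 0,"wy": 0,"wz": 0,"claw": 1},{"tx": 0,"ty": -0.2,"tz": -0.3,"wx": 0,"wy": 0,"wz": 0,"claw": 1}]}}

```text
clock: 43.35
tool_pos: [0.5521, -0.1238, 0.0724]
eef_rot: [0.995, 0.098, -0.003, -0.002]
contact_force: [-1.2, -0.0, 0.5]
opening: 1.0
finger_force: 0.0
```

>>> {"method": "drive_tool", "body": {"targets": [{"tx": 0,"ty": 0,"tz": -0.3,"wx": 0,"wy": 0,"wz": 0,"claw": 1},{"tx": 0,"ty": 0,"tz": -0.2,"wx": 0,"wy": 0,"wz": 0,"claw": 1},{"tx": 0,"ty": 0,"tz": 0,"wx": 0,"wy": 0,"wz": 0,"claw": 1},{"tx": 0,"ty": 0,"tz": 0,"wx": 0,"wy": 0,"wz": 0,"claw": 1},{"tx": 0,"ty": 0,"tz": 0,"wx": 0,"wy": 0,"wz": 0,"claw": 1},{"tx": 0,"ty": 0,"tz": 0,"wx": 0,"wy": 0,"wz": 0,"claw": 1},{"tx": 0,"ty": 0,"tz": 0,"wx": 0,"wy": 0,"wz": 0,"claw": 1},{"tx": 0,"ty": 0,"tz": 0,"wx": 0,"wy": 0,"wz": 0,"claw": 1}]}}

```text
clock: 44.15
tool_pos: [0.5536, -0.1219, 0.0597]
eef_rot: [0.995, 0.099, -0.001, -0.002]
contact_force: [0.6, -0.5, 0.4]
opening: 0.998
finger_force: 0.0
```

Run:
```python
from plant import r, vision
from h import *
s=vision.snapshot("wrist"); st=r.get_state(); print(st["tool_pos"].round(4),st["opening"])
HSV["brass"]=((15,60,60),(35,255,255))
for b in blobs(s,"brass",.01,400): print(*b)
cv2.imwrite("pics/w5.png",s["image"])
```

```text
[ 0.5536 -0.1219  0.0597] 0.9966116813630219
brass [398. 369.] rect 444.7 -213.9 48.9 360.7 11.7 circ [ 439.6 -214.9] 180.4
brass [505. 327.] rect 497.6 -281.1 61.6 22.9 29.9 circ [ 497.1 -280.3] 31.1
brass [136. 327.] rect 438.6 3.0 23.1 62.5 82.6 circ [438.5   2. ] 31.6
brass [539. 270.] rect 543.7 -289.0 43.6 158.2 7.1 circ [ 548.7 -288.4] 79.9
brass [402. 216.] rect 572.8 -176.0 25.7 11.5 16.0 circ [ 572.2 -174.8] 13.2
brass [ 77. 191.] rect 542.3 43.4 65.9 35.3 25.0 circ [536.2  56.7] 33.1
brass [332. 127.] rect 588.0 -128.3 206.6 387.0 11.4 circ [ 638.2 -118.3] 197.8
```

View pics/w5.png

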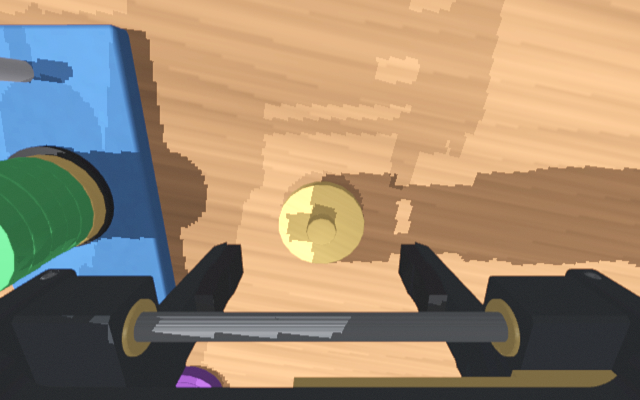

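The stud terminal is centred near (321,225) between the fingers, stud up, with the dock and stack at left.

Run:
```python
from plant import r, vision
from h import *
s=vision.snapshot("wrist"); st=r.get_state(); print(st["tool_pos"].round(4))
for v in (184,264): print(ray(s,321.5,v,.01))
for u in (279,364): print(ray(s,u,225,.01))
print(ray(s,321,227,.02), ray(s,321,220,.02))
h=cv2.cvtColor(s["image"],cv2.COLOR_BGR2HSV); m=cv2.inRange(h,(22,60,60),(35,255,255)); print(ell(s,m,(270,175,375,270),.01))
```

```text
[ 0.5536 -0.1219  0.0596]
[ 0.5843799  -0.11687847  0.01      ]
[ 0.52521001 -0.1289173   0.01      ]
[ 0.54952751 -0.09380552  0.01      ]
[ 0.56137862 -0.15166979  0.01      ]
[ 0.55824232 -0.12188302  0.02      ] [ 0.56312843 -0.12089166  0.02      ]
(array([ 554.5, -121.3]), np.float64(28.9), array([ 554.8, -121.7]), 29.7)
```

>>> {"method": "drive_tool", "body": {"targets": [{"tx": 0.03,"ty": -0.02,"tz": -0.5,"wx": 0,"wy": 0,"wz": 0,"claw": 1},{"tx": 0,"ty": 0,"tz": -0.5,"wx": 0,"wy": 0,"wz": 0,"claw": 1},{"tx": 0,"ty": 0,"tz": -0.3,"wx": 0,"wy": 0,"wz": 0,"claw": 1},{"tx": 0,"ty": 0,"tz": -0.2,"wx": 0,"wy": 0,"wz": 0,"claw": 1},{"tx": 0,"ty": 0,"tz": -0.14,"wx": 0,"wy": 0,"wz": 0,"claw": 1},{"tx": 0,"ty": 0,"tz": 0,"wx": 0,"wy": 0,"wz": 0,"claw": 1},{"tx": 0,"ty": 0,"tz": 0,"wx": 0,"wy": 0,"wz": 0,"claw": 1},{"tx": 0,"ty": 0,"tz": 0,"wx": 0,"wy": 0,"wz": 0,"claw": -1}], "force": 40}}

```text
clock: 45.05
tool_pos: [0.5547, -0.1225, 0.0107]
eef_rot: [0.995, 0.099, -0.001, -0.002]
contact_force: [-0.3, 0.5, -0.0]
opening: 0.931
finger_force: 0.0
```

>>> {"method": "drive_tool", "body": {"targets": [{"tx": 0,"ty": 0,"tz": 0,"wx": 0,"wy": 0,"wz": 0,"claw": -1},{"tx": 0,"ty": 0,"tz": 0,"wx": 0,"wy": 0,"wz": 0,"claw": -1},{"tx": 0,"ty": 0,"tz": 0,"wx": 0,"wy": 0,"wz": 0,"claw": -1},{"tx": 0,"ty": 0,"tz": 0.3,"wx": 0,"wy": 0,"wz": 0,"claw": -1},{"tx": 0,"ty": 0,"tz": 0.7,"wx": 0,"wy": 0,"wz": 0,"claw": -1},{"tx": 0,"ty": 0,"tz": 1,"wx": 0,"wy": 0,"wz": 0,"claw": -1},{"tx": 0,"ty": 0,"tz": 1,"wx": 0,"wy": 0,"wz": 0,"claw": -1},{"tx": 0,"ty": 0,"tz": 0.9,"wx": 0,"wy": 0,"wz": 0,"claw": -1}]}}

```text
clock: 45.85
tool_pos: [0.5541, -0.1225, 0.129]
eef_rot: [0.995, 0.099, -0.001, -0.002]
contact_force: [0.8, 0.3, -1.5]
opening: 0.665
finger_force: 40.0
```

>>> {"method": "drive_tool", "body": {"targets": [{"tx": 0,"ty": 0.3,"tz": 0.4,"wx": 0,"wy": 0,"wz": 0,"claw": -1},{"tx": -0.04,"ty": 0.7,"tz": 0.3,"wx": 0,"wy": 0,"wz": 0,"claw": -1},{"tx": -0.06,"ty": 1,"tz": 0,"wx": 0,"wy": 0,"wz": 0,"claw": -1},{"tx": -0.06,"ty": 1,"tz": 0,"wx": 0,"wy": 0,"wz": 0,"claw": -1},{"tx": -0.06,"ty": 1,"tz": 0,"wx": 0,"wy": 0,"wz": 0,"claw": -1},{"tx": -0.06,"ty": 0.9,"tz": 0,"wx": 0,"wy": 0,"wz": 0,"claw": -1},{"tx": -0.05,"ty": 0.5,"tz": 0,"wx": 0,"wy": 0,"wz": 0,"claw": -1},{"tx": -0.01,"ty": 0.26,"tz": 0,"wx": 0,"wy": 0,"wz": 0,"claw": -1}]}}

```text
clock: 46.65
tool_pos: [0.5435, 0.0494, 0.148]
eef_rot: [0.995, 0.101, -0.002, -0.003]
contact_force: [0.2, 0.4, -1.5]
opening: 0.666
finger_force: 40.0
```

>>> {"method": "drive_tool", "body": {"targets": [{"tx": 0,"ty": 0,"tz": -0.3,"wx": 0,"wy": 0,"wz": 0,"claw": -1},{"tx": 0,"ty": 0,"tz": -0.3,"wx": 0,"wy": 0,"wz": 0,"claw": -1},{"tx": 0,"ty": 0,"tz": -0.2,"wx": 0,"wy": 0,"wz": 0,"claw": -1},{"tx": 0,"ty": 0,"tz": 0,"wx": 0,"wy": 0,"wz": 0,"claw": -1},{"tx": 0,"ty": 0,"tz": 0,"wx": 0,"wy": 0,"wz": 0,"claw": -1},{"tx": 0,"ty": 0,"tz": 0,"wx": 0,"wy": 0,"wz": 0,"claw": -1},{"tx": 0,"ty": 0,"tz": 0,"wx": 0,"wy": 0,"wz": 0,"claw": -1},{"tx": 0,"ty": 0,"tz": 0,"wx": 0,"wy": 0,"wz": 0,"claw": -1}]}}

```text
clock: 47.45
tool_pos: [0.5444, 0.0473, 0.1246]
eef_rot: [0.995, 0.099, -0.001, -0.002]
contact_force: [-0.3, 0.3, -1.9]
opening: 0.668
finger_force: 40.0
```

>>> {"method": "drive_tool", "body": {"targets": [{"tx": -0.01,"ty": 0.01,"tz": -0.3,"wx": 0,"wy": 0,"wz": 0,"claw": -1},{"tx": 0,"ty": 0,"tz": -0.3,"wx": 0,"wy": 0,"wz": 0,"claw": -1},{"tx": 0,"ty": 0,"tz": -0.2,"wx": 0,"wy": 0,"wz": 0,"claw": -1},{"tx": 0,"ty": 0,"tz": -0.15,"wx": 0,"wy": 0,"wz": 0,"claw": -1},{"tx": 0,"ty": 0,"tz": -0.05,"wx": 0,"wy": 0,"wz": 0,"claw": -1},{"tx": 0,"ty": 0,"tz": -0.03,"wx": 0,"wy": 0,"wz": 0,"claw": -1},{"tx": 0,"ty": 0,"tz": -0.02,"wx": 0,"wy": 0,"wz": 0,"claw": -1},{"tx": 0,"ty": 0,"tz": 0,"wx": 0,"wy": 0,"wz": 0,"claw": -1}]}}

```text
clock: 48.25
tool_pos: [0.544, 0.0476, 0.093]
eef_rot: [0.995, 0.099, -0.001, -0.002]
contact_force: [0.2, 0.0, -2.6]
opening: 0.665
finger_force: 40.0
```

>>> {"method": "drive_tool", "body": {"targets": [{"tx": 0,"ty": 0,"tz": -0.02,"wx": 0,"wy": 0,"wz": 0,"claw": -1},{"tx": 0,"ty": 0,"tz": -0.01,"wx": 0,"wy": 0,"wz": 0,"claw": -1},{"tx": 0,"ty": 0,"tz": 0,"wx": 0,"wy": 0,"wz": 0,"claw": -1},{"tx": 0,"ty": 0,"tz": 0,"wx": 0,"wy": 0,"wz": 0,"claw": -1},{"tx": 0,"ty": 0,"tz": 0,"wx": 0,"wy": 0,"wz": 0,"claw": -1},{"tx": 0,"ty": 0,"tz": 0,"wx": 0,"wy": 0,"wz": 0,"claw": -1},{"tx": 0,"ty": 0,"tz": 0,"wx": 0,"wy": 0,"wz": 0,"claw": -1},{"tx": 0,"ty": 0,"tz": 0,"wx": 0,"wy": 0,"wz": 0,"claw": -1}]}}

```text
clock: 49.05
tool_pos: [0.5439, 0.0477, 0.0919]
eef_rot: [0.995, 0.099, -0.001, -0.002]
contact_force: [-0.0, -0.5, -1.6]
opening: 0.668
finger_force: 40.0
```

>>> {"method": "drive_tool", "body": {"targets": [{"tx": 0,"ty": 0,"tz": -0.03,"wx": 0,"wy": 0,"wz": 0,"claw": -1},{"tx": 0,"ty": 0,"tz": -0.01,"wx": 0,"wy": 0,"wz": 0,"claw": -1},{"tx": 0,"ty": 0,"tz": 0,"wx": 0,"wy": 0,"wz": 0,"claw": -1},{"tx": 0,"ty": 0,"tz": 0,"wx": 0,"wy": 0,"wz": 0,"claw": -1},{"tx": 0,"ty": 0,"tz": 0,"wx": 0,"wy": 0,"wz": 0,"claw": 1},{"tx": 0,"ty": 0,"tz": 0,"wx": 0,"wy": 0,"wz": 0,"claw": 1},{"tx": 0,"ty": 0,"tz": 0,"wx": 0,"wy": 0,"wz": 0,"claw": 1},{"tx": 0,"ty": 0,"tz": 0,"wx": 0,"wy": 0,"wz": 0,"claw": 1}]}}

```text
clock: 49.85
tool_pos: [0.544, 0.0476, 0.0908]
eef_rot: [0.995, 0.099, -0.001, -0.002]
contact_force: [-0.6, -0.2, 0.5]
opening: 0.989
finger_force: 0.0
```

>>> {"method": "drive_tool", "body": {"targets": [{"tx": 0,"ty": 0,"tz": 0.5,"wx": 0,"wy": 0,"wz": 0,"claw": 1},{"tx": 0,"ty": 0,"tz": 0.8,"wx": 0,"wy": 0,"wz": 0,"claw": 1},{"tx": 0,"ty": 0,"tz": 0.8,"wx": 0,"wy": 0,"wz": 0,"claw": 1},{"tx": 0,"ty": 0,"tz": 0.8,"wx": 0,"wy": 0,"wz": 0,"claw": 1},{"tx": 0,"ty": 0,"tz": 0.6,"wx": 0,"wy": 0,"wz": 0,"claw": 1},{"tx": 0,"ty": 0,"tz": 0,"wx": 0,"wy": 0,"wz": 0,"claw": 1},{"tx": 0,"ty": 0,"tz": 0,"wx": 0,"wy": 0,"wz": 0,"claw": 1},{"tx": 0,"ty": 0,"tz": 0,"wx": 0,"wy": 0,"wz": 0,"claw": 1}]}}

```text
clock: 50.65
tool_pos: [0.5432, 0.0475, 0.1947]
eef_rot: [0.995, 0.099, -0.002, -0.002]
contact_force: [-0.3, -0.0, 0.0]
opening: 0.999
finger_force: 0.0
```

Run:
```python
from plant import r, vision
from h import *
s=vision.snapshot("wrist"); st=r.get_state(); print(st["tool_pos"].round(4),st["opening"])
h=cv2.cvtColor(s["image"],cv2.COLOR_BGR2HSV); m=cv2.inRange(h,(18,60,60),(35,255,255)); print(ell(s,m,(260,160,380,290),.09),proj(s,(.544,.048,.09)))
cv2.imwrite("pics/w6.png",s["image"])
t=vision.snapshot("top");c=vision.snapshot("scene")
for q in(t,c):
    for b in blobs(q,"white",.102):
        if 450<b[3]<700 and 150<b[4]<350: print(*b)
for n,q,z in(("neck",t,.144),("neck",c,.144)):
    hh=cv2.cvtColor(q["image"],cv2.COLOR_BGR2HSV); u,v=proj(q,(.553,.259,.144)); print(u,v)
    a=int(u),int(v); print(hh[a[1]-12:a[1]+13:4,a[0]-12:a[0]+13:4,2])
cv2.imwrite("pics/s6.png",cv2.resize(c["image"][150:270,260:420],None,fx=4,fy=4))
```

```text
[0.5431 0.0475 0.1946] 0.9956375561914135
(array([545.3,  47.4]), np.float64(30.0), array([545.3,  47.3]), 30.6) [319.92736926 200.35901808]
white [254. 181.] rect 553.0 258.8 108.2 107.1 5.7 circ [553.1 259.1] 73.4
white [379. 205.] rect 552.6 259.2 110.6 109.4 6.1 circ [552.2 259.4] 74.2
251.49340015980715 179.32922758524566
[[231 230 226 205 207 214 231]
 [230 231 227 206 202 203 227]
 [230 230 123 123 118  72 136]
 [231 231 125 126 123  62 138]
 [231 231 135 125 126  68 138]
 [232 232 217 164 183 209 227]
 [232 231 231 232 231 231 231]]
381.99399042828543 191.96747666101822
[[173 172 172 172 172 170 171]
 [183 183 184 185 184 186 184]
 [184 183 170 173 171 184 186]
 [237 224 142 147 146 216 234]
 [239 212 135 143 143 209 240]
 [199 159  56  57  56 205 239]
 [163 137  50  57  57 226 241]]
```

View pics/w6.png

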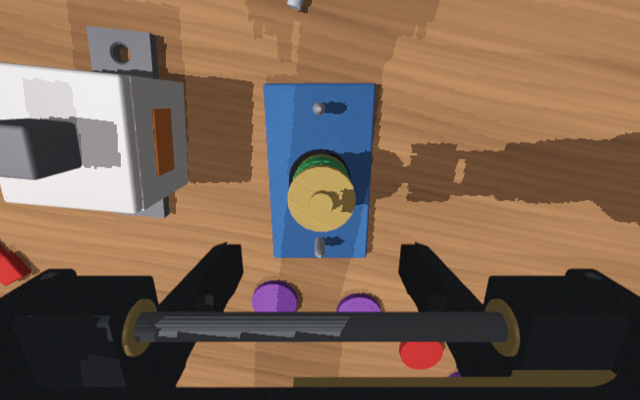

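View pics/s6.png

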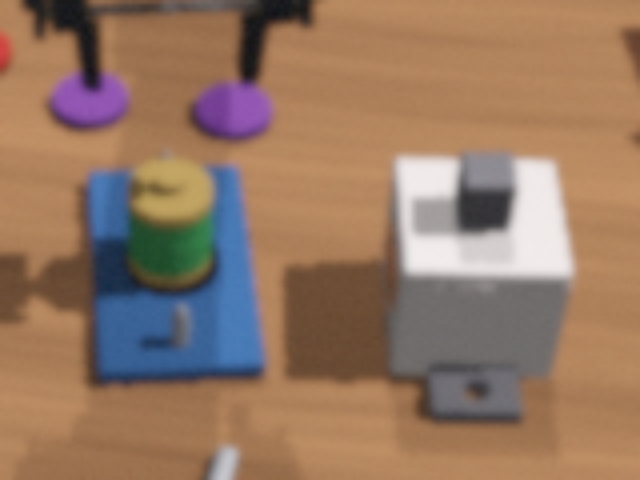

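The wrist view shows the stack upright and centred with the stud up at (321,200). The scene crop shows a clean cylinder stack on the dock and the casing at right, unmoved.

>>> {"method": "drive_tool", "body": {"targets": [{"tx": 0,"ty": 0.5,"tz": 0,"wx": 0,"wy": 0,"wz": -0.03,"claw": 1},{"tx": 0.05,"ty": 1,"tz": 0,"wx": 0,"wy": 0,"wz": -0.03,"claw": 1},{"tx": 0.06,"ty": 1,"tz": 0,"wx": 0,"wy": 0,"wz": -0.03,"claw": 1},{"tx": 0.06,"ty": 1,"tz": 0,"wx": 0,"wy": 0,"wz": 0,"claw": 1},{"tx": 0.06,"ty": 1,"tz": 0,"wx": 0,"wy": 0,"wz": 0,"claw": 1},{"tx": 0.06,"ty": 1,"tz": 0,"wx": 0,"wy": 0,"wz": 0,"claw": 1},{"tx": 0.04,"ty": 1,"tz": 0,"wx": 0,"wy": 0,"wz": 0,"claw": 1},{"tx": 0,"ty": 0.55,"tz": 0,"wx": 0,"wy": 0,"wz": 0,"claw": 1}]}}

```text
clock: 51.6
tool_pos: [0.553, 0.2625, 0.195]
eef_rot: [0.999, 0.054, -0.002, -0.003]
contact_force: [0.8, 0.6, 0.6]
opening: 1.002
finger_force: 0.0
```

>>> {"method": "drive_tool", "body": {"targets": [{"tx": 0,"ty": 0,"tz": -0.4,"wx": 0,"wy": 0,"wz": 0,"claw": 1},{"tx": 0,"ty": 0,"tz": 0,"wx": 0,"wy": 0,"wz": 0,"claw": 1},{"tx": 0,"ty": 0,"tz": 0,"wx": 0,"wy": 0,"wz": 0,"claw": 1},{"tx": 0,"ty": 0,"tz": 0,"wx": 0,"wy": 0,"wz": 0,"claw": 1},{"tx": 0,"ty": 0,"tz": 0,"wx": 0,"wy": 0,"wz": 0,"claw": 1},{"tx": 0,"ty": 0,"tz": 0,"wx": 0,"wy": 0,"wz": 0,"claw": 1},{"tx": 0,"ty": 0,"tz": 0,"wx": 0,"wy": 0,"wz": 0,"claw": 1},{"tx": 0,"ty": 0,"tz": 0,"wx": 0,"wy": 0,"wz": 0,"claw": 1}]}}

```text
clock: 52.4
tool_pos: [0.5539, 0.2591, 0.1838]
eef_rot: [0.999, 0.052, -0.001, -0.002]
contact_force: [-0.6, 0.3, -0.4]
opening: 0.994
finger_force: 0.0
```

Run:
```python
from plant import r, vision
from h import *
s=vision.snapshot("wrist"); st=r.get_state(); print(st["tool_pos"].round(4),st["eef_rot"].round(4))
c,si=np.cos(np.radians(5.9)),np.sin(np.radians(5.9)); im=s["image"].copy()
for a,b,z in [(18,18,144),(18,-18,144),(-18,18,144),(-18,-18,144),(76,0,12)]:
    p=(.5529+(a*c-b*si)/1e3,.259+(a*si+b*c)/1e3,z/1e3); u,v=proj(s,p); print(a,b,(u,v)); cv2.circle(im,(int(u),int(v)),3,(0,0,255),1)
cv2.imwrite("pics/w7.png",im)
```

```text
[0.5538 0.2592 0.1838] [ 0.9986  0.0522 -0.0011 -0.0024]
18 18 (np.float64(291.8039258710549), np.float64(209.1530247404606))
18 -18 (np.float64(347.4798218851654), np.float64(209.38787013531976))
-18 18 (np.float64(293.32397803135956), np.float64(258.3523248088533))
-18 -18 (np.float64(345.80739658996424), np.float64(258.6151866067129))
76 0 (np.float64(320.82444554081263), np.float64(109.66267288093309))
```

View pics/w7.png

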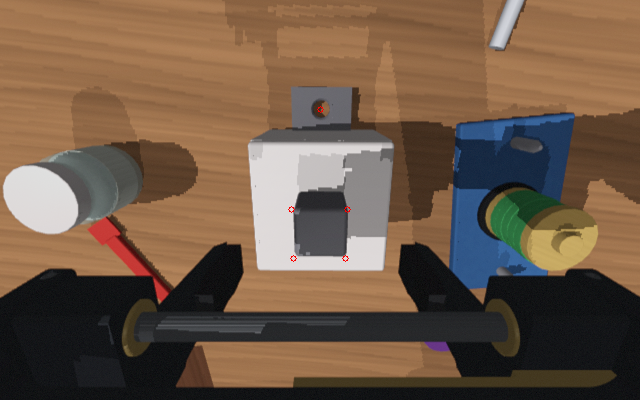

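The overlay corners fall on the neck to within about 2 px (1.4 mm), and the ear hole is at (320,108) as predicted. I'll grip the neck.

>>> {"method": "drive_tool", "body": {"targets": [{"tx": 0,"ty": -0.01,"tz": -0.5,"wx": 0,"wy": 0,"wz": 0,"claw": 1},{"tx": 0,"ty": 0,"tz": -0.6,"wx": 0,"wy": 0,"wz": 0,"claw": 1},{"tx": 0,"ty": 0,"tz": -0.5,"wx": 0,"wy": 0,"wz": 0,"claw": 1},{"tx": 0,"ty": 0,"tz": -0.35,"wx": 0,"wy": 0,"wz": 0,"claw": 1},{"tx": 0,"ty": 0,"tz": -0.2,"wx": 0,"wy": 0,"wz": 0,"claw": 1},{"tx": 0,"ty": 0,"tz": -0.12,"wx": 0,"wy": 0,"wz": 0,"claw": 1},{"tx": 0,"ty": 0,"tz": 0,"wx": 0,"wy": 0,"wz": 0,"claw": 0.4},{"tx": 0,"ty": 0,"tz": 0,"wx": 0,"wy": 0,"wz": 0,"claw": 0.2}]}}

```text
clock: 53.25
tool_pos: [0.5542, 0.259, 0.1161]
eef_rot: [0.999, 0.052, -0.001, -0.003]
contact_force: [-0.3, -0.2, 0.6]
opening: 0.841
finger_force: 0.0
```

>>> {"method": "drive_tool", "body": {"targets": [{"tx": 0,"ty": 0,"tz": 0,"wx": 0,"wy": 0,"wz": 0,"claw": -1},{"tx": 0,"ty": 0,"tz": 0,"wx": 0,"wy": 0,"wz": 0,"claw": -1},{"tx": 0,"ty": 0,"tz": 0,"wx": 0,"wy": 0,"wz": 0,"claw": -1},{"tx": 0,"ty": 0,"tz": 0,"wx": 0,"wy": 0,"wz": 0,"claw": -1},{"tx": 0,"ty": 0,"tz": 0,"wx": 0,"wy": 0,"wz": 0,"claw": -1},{"tx": 0,"ty": 0,"tz": 0,"wx": 0,"wy": 0,"wz": 0,"claw": -1},{"tx": 0,"ty": 0,"tz": 0,"wx": 0,"wy": 0,"wz": 0,"claw": -1},{"tx": 0,"ty": 0,"tz": 0,"wx": 0,"wy": 0,"wz": 0,"claw": -1}]}}

```text
clock: 54.05
tool_pos: [0.5538, 0.259, 0.1157]
eef_rot: [0.999, 0.052, -0.001, -0.002]
contact_force: [-1.4, 0.4, 1.2]
opening: 0.407
finger_force: 40.0
```

>>> {"method": "drive_tool", "body": {"targets": [{"tx": 0,"ty": 0,"tz": 0.3,"wx": 0,"wy": 0,"wz": 0,"claw": -1},{"tx": 0,"ty": 0,"tz": 0.6,"wx": 0,"wy": 0,"wz": 0,"claw": -1},{"tx": 0,"ty": 0,"tz": 0.8,"wx": 0,"wy": 0,"wz": 0,"claw": -1},{"tx": 0,"ty": 0,"tz": 0.8,"wx": 0,"wy": 0,"wz": 0,"claw": -1},{"tx": 0,"ty": 0,"tz": 0.8,"wx": 0,"wy": 0,"wz": 0,"claw": -1},{"tx": 0,"ty": 0,"tz": 0.6,"wx": 0,"wy": 0,"wz": 0,"claw": -1},{"tx": 0,"ty": 0,"tz": 0.4,"wx": 0,"wy": 0,"wz": 0,"claw": -1},{"tx": 0,"ty": 0,"tz": 0,"wx": 0,"wy": 0,"wz": 0,"claw": -1}]}}

```text
clock: 54.85
tool_pos: [0.5546, 0.259, 0.2463]
eef_rot: [0.999, 0.052, 0.0, -0.003]
contact_force: [-0.4, -0.2, -2.9]
opening: 0.408
finger_force: 40.0
```

>>> {"method": "drive_tool", "body": {"targets": [{"tx": -0.01,"ty": -0.3,"tz": 0,"wx": 0,"wy": 0,"wz": 0.01,"claw": -1},{"tx": -0.04,"ty": -0.7,"tz": 0,"wx": 0,"wy": 0,"wz": 0.01,"claw": -1},{"tx": -0.05,"ty": -1,"tz": 0,"wx": 0,"wy": 0,"wz": 0.01,"claw": -1},{"tx": -0.05,"ty": -1,"tz": 0,"wx": 0,"wy": 0,"wz": 0.01,"claw": -1},{"tx": -0.05,"ty": -1,"tz": 0,"wx": 0,"wy": 0,"wz": 0.02,"claw": -1},{"tx": -0.05,"ty": -1,"tz": 0,"wx": 0,"wy": 0,"wz": 0.02,"claw": -1},{"tx": -0.05,"ty": -0.9,"tz": 0,"wx": 0,"wy": 0,"wz": 0.01,"claw": -1},{"tx": -0.03,"ty": -0.6,"tz": 0,"wx": 0,"wy": 0,"wz": 0,"claw": -1}]}}

```text
clock: 55.65
tool_pos: [0.5424, 0.06, 0.2432]
eef_rot: [0.995, 0.098, -0.003, -0.001]
contact_force: [-0.0, -0.4, -1.5]
opening: 0.409
finger_force: 40.0
```

>>> {"method": "drive_tool", "body": {"targets": [{"tx": 0,"ty": -0.35,"tz": 0,"wx": 0,"wy": 0,"wz": 0,"claw": -1},{"tx": 0,"ty": -0.18,"tz": 0,"wx": 0,"wy": 0,"wz": 0,"claw": -1},{"tx": 0,"ty": 0,"tz": 0,"wx": 0,"wy": 0,"wz": 0,"claw": -1},{"tx": 0,"ty": 0,"tz": 0,"wx": 0,"wy": 0,"wz": 0,"claw": -1},{"tx": 0,"ty": 0,"tz": 0,"wx": 0,"wy": 0,"wz": 0,"claw": -1},{"tx": 0,"ty": 0,"tz": 0,"wx": 0,"wy": 0,"wz": 0,"claw": -1},{"tx": 0,"ty": 0,"tz": 0,"wx": 0,"wy": 0,"wz": 0,"claw": -1},{"tx": 0,"ty": 0,"tz": 0,"wx": 0,"wy": 0,"wz": 0,"claw": -1}]}}

```text
clock: 56.45
tool_pos: [0.5439, 0.0483, 0.2446]
eef_rot: [0.995, 0.099, -0.001, -0.002]
contact_force: [0.2, 0.1, -2.0]
opening: 0.406
finger_force: 40.0
```

Run:
```python
from plant import r, vision
from h import *
s=vision.snapshot("wrist"); st=r.get_state(); print(st["tool_pos"].round(4),st["eef_rot"].round(4),tcp(st)[1].round(4).tolist())
np.savez("w8.npz",**s)
dz=st["tool_pos"][2]-.1157; print("bottom",dz)
c,si=np.cos(np.radians(11.4)),np.sin(np.radians(11.4)); im=s["image"].copy()
for a in (76,):
    for z,x0,col in ((.051,.544,(0,0,255)),(dz+.012,st["tool_pos"][0],(0,255,0))):
        u,v=proj(s,(x0+a*c/1e3,.048+a*si/1e3,z)); print(u,v); cv2.circle(im,(int(u),int(v)),3,col,1)
cv2.imwrite("pics/w8.png",im)
for n in ("top","scene"):
    t=vision.snapshot(n); cv2.imwrite(f"pics/{n}8.png",t["image"]); np.savez(n+"8.npz",**t)
    for b in blobs(t,"white",dz+.102):
        if 450<b[3]<700 and -50<b[4]<150: print(n,*b)
```

```text
[0.5439 0.0481 0.2446] [ 0.995   0.0993 -0.0013 -0.0023] [[0.9803, 0.1977, -0.003], [0.1977, -0.9802, 0.0043], [-0.0021, -0.0048, -1.0]]
bottom 0.1289192571605636
321.09555763810687 108.03822802430686
320.64323121156156 110.79103208239985
scene white [309. 163.] rect 542.6 49.8 106.7 107.3 11.6 circ [542.5  50.5] 74.1
```

View pics/w8.png

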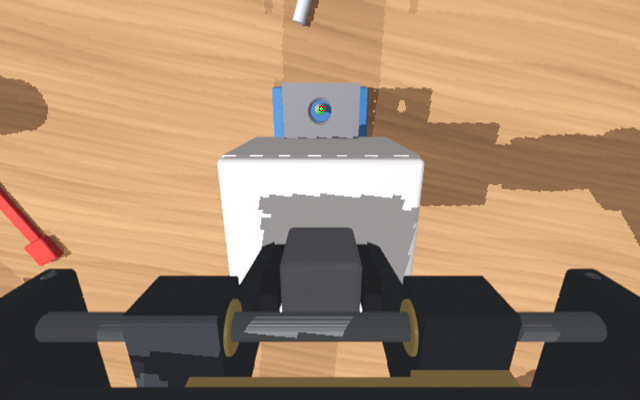

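The casing is over the dock. The ear hole at (320,110) shows the peg inside it, and the blue margins are even on both sides. I'll lower it to just above the pegs and look once more.

>>> {"method": "drive_tool", "body": {"targets": [{"tx": 0,"ty": 0,"tz": -0.2,"wx": 0,"wy": 0,"wz": 0,"claw": -1},{"tx": 0,"ty": 0,"tz": -0.4,"wx": 0,"wy": 0,"wz": 0,"claw": -1},{"tx": 0,"ty": 0,"tz": -0.4,"wx": 0,"wy": 0,"wz": 0,"claw": -1},{"tx": 0,"ty": 0,"tz": -0.4,"wx": 0,"wy": 0,"wz": 0,"claw": -1},{"tx": 0,"ty": 0,"tz": -0.4,"wx": 0,"wy": 0,"wz": 0,"claw": -1},{"tx": 0,"ty": 0,"tz": -0.3,"wx": 0,"wy": 0,"wz": 0,"claw": -1},{"tx": 0,"ty": 0,"tz": -0.2,"wx": 0,"wy": 0,"wz": 0,"claw": -1},{"tx": 0,"ty": 0,"tz": -0.1,"wx": 0,"wy": 0,"wz": 0,"claw": -1}]}}

```text
clock: 57.4
tool_pos: [0.5437, 0.0479, 0.1719]
eef_rot: [0.995, 0.099, -0.002, -0.002]
contact_force: [0.8, -0.9, -2.2]
opening: 0.405
finger_force: 40.0
```

>>> {"method": "drive_tool", "body": {"targets": [{"tx": 0,"ty": 0,"tz": 0,"wx": 0,"wy": 0,"wz": 0,"claw": -1},{"tx": 0,"ty": 0,"tz": 0,"wx": 0,"wy": 0,"wz": 0,"claw": -1},{"tx": 0,"ty": 0,"tz": 0,"wx": 0,"wy": 0,"wz": 0,"claw": -1},{"tx": 0,"ty": 0,"tz": 0,"wx": 0,"wy": 0,"wz": 0,"claw": -1},{"tx": 0,"ty": 0,"tz": 0,"wx": 0,"wy": 0,"wz": 0,"claw": -1},{"tx": 0,"ty": 0,"tz": 0,"wx": 0,"wy": 0,"wz": 0,"claw": -1},{"tx": 0,"ty": 0,"tz": 0,"wx": 0,"wy": 0,"wz": 0,"claw": -1},{"tx": 0,"ty": 0,"tz": 0,"wx": 0,"wy": 0,"wz": 0,"claw": -1}]}}

```text
clock: 58.2
tool_pos: [0.5439, 0.0479, 0.1726]
eef_rot: [0.995, 0.099, -0.001, -0.002]
contact_force: [-0.3, 0.0, -2.2]
opening: 0.403
finger_force: 40.0
```

Run:
```python
from plant import r, vision
from h import *
s=vision.snapshot("wrist"); st=r.get_state(); print(st["tool_pos"].round(4),st["contact_force"].round(1))
c,si=np.cos(np.radians(11.4)),np.sin(np.radians(11.4)); z=st["tool_pos"][2]-.1157+.012
h=proj(s,(st["tool_pos"][0]+.076*c,st["tool_pos"][1]+.076*si,z)); p=proj(s,(.544+.076*c,.048+.076*si,.051)); print(z,h,p)
sc=vision.snapshot("scene")
a=cv2.resize(s["image"][80:140,290:350],(400,400),interpolation=cv2.INTER_CUBIC)
u,v=map(int,proj(sc,(.6185,.063,.06))); print(u,v)
b=cv2.resize(sc["image"][v-25:v+25,u-25:u+25],(400,400),interpolation=cv2.INTER_CUBIC)
cv2.imwrite("pics/w9.png",np.hstack([a,b]))
```

```text
[0.5439 0.048  0.1726] [-0.2  0.7 -1.8]
0.06890331453724273 [320.27939495 110.68462126] [320.37419144 109.91046876]
304 224
```

View pics/w9.png

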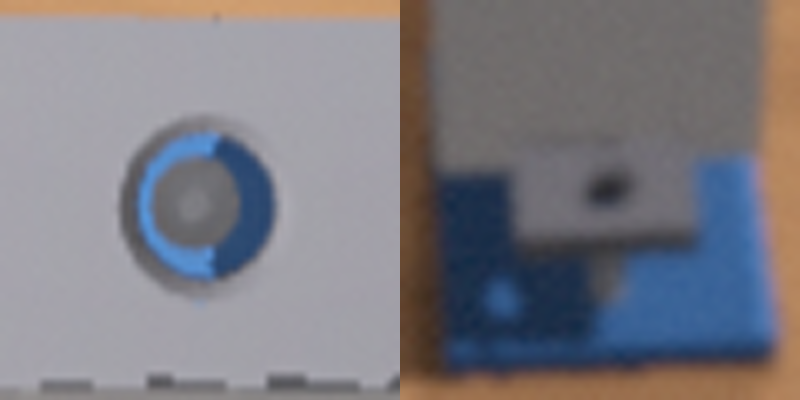

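In the left crop, the peg tip at (193,205) lies about 1.4 mm to +y of the hole centre at (206,205). I'll shift 1.2 mm in +y and lower.

>>> {"method": "drive_tool", "body": {"targets": [{"tx": 0,"ty": 0.04,"tz": 0,"wx": 0,"wy": 0,"wz": 0,"claw": -1},{"tx": 0,"ty": 0,"tz": 0,"wx": 0,"wy": 0,"wz": 0,"claw": -1},{"tx": 0,"ty": 0,"tz": -0.1,"wx": 0,"wy": 0,"wz": 0,"claw": -1},{"tx": 0,"ty": 0,"tz": -0.15,"wx": 0,"wy": 0,"wz": 0,"claw": -1},{"tx": 0,"ty": 0,"tz": -0.15,"wx": 0,"wy": 0,"wz": 0,"claw": -1},{"tx": 0,"ty": 0,"tz": -0.15,"wx": 0,"wy": 0,"wz": 0,"claw": -1},{"tx": 0,"ty": 0,"tz": 0,"wx": 0,"wy": 0,"wz": 0,"claw": -1},{"tx": 0,"ty": 0,"tz": 0,"wx": 0,"wy": 0,"wz": 0,"claw": -1}]}}

```text
clock: 59.1
tool_pos: [0.5438, 0.0491, 0.1559]
eef_rot: [0.995, 0.099, -0.001, -0.002]
contact_force: [-0.5, 1.2, -1.9]
opening: 0.405
finger_force: 40.0
```

>>> {"method": "drive_tool", "body": {"targets": [{"tx": 0,"ty": 0,"tz": -0.1,"wx": 0,"wy": 0,"wz": 0,"claw": -1},{"tx": 0,"ty": 0,"tz": -0.12,"wx": 0,"wy": 0,"wz": 0,"claw": -1},{"tx": 0,"ty": 0,"tz": -0.12,"wx": 0,"wy": 0,"wz": 0,"claw": -1},{"tx": 0,"ty": 0,"tz": -0.12,"wx": 0,"wy": 0,"wz": 0,"claw": -1},{"tx": 0,"ty": 0,"tz": -0.05,"wx": 0,"wy": 0,"wz": 0,"claw": -1},{"tx": 0,"ty": 0,"tz": -0.04,"wx": 0,"wy": 0,"wz": 0,"claw": -1},{"tx": 0,"ty": 0,"tz": 0,"wx": 0,"wy": 0,"wz": 0,"claw": -1},{"tx": 0,"ty": 0,"tz": 0,"wx": 0,"wy": 0,"wz": 0,"claw": -1}]}}

```text
clock: 59.9
tool_pos: [0.544, 0.0491, 0.1396]
eef_rot: [0.995, 0.099, -0.001, -0.002]
contact_force: [0.3, 0.2, -2.1]
opening: 0.406
finger_force: 40.0
```

No contact force, and the bottom is about 9 mm above the slab with the pegs inside the ears. I'll finish the descent slowly.

>>> {"method": "drive_tool", "body": {"targets": [{"tx": 0,"ty": 0,"tz": -0.08,"wx": 0,"wy": 0,"wz": 0,"claw": -1},{"tx": 0,"ty": 0,"tz": -0.07,"wx": 0,"wy": 0,"wz": 0,"claw": -1},{"tx": 0,"ty": 0,"tz": -0.05,"wx": 0,"wy": 0,"wz": 0,"claw": -1},{"tx": 0,"ty": 0,"tz": -0.04,"wx": 0,"wy": 0,"wz": 0,"claw": -1},{"tx": 0,"ty": 0,"tz": -0.02,"wx": 0,"wy": 0,"wz": 0,"claw": -1},{"tx": 0,"ty": 0,"tz": -0.02,"wx": 0,"wy": 0,"wz": 0,"claw": -1},{"tx": 0,"ty": 0,"tz": 0,"wx": 0,"wy": 0,"wz": 0,"claw": -1},{"tx": 0,"ty": 0,"tz": 0,"wx": 0,"wy": 0,"wz": 0,"claw": -1}]}}

```text
clock: 60.7
tool_pos: [0.544, 0.0491, 0.1312]
eef_rot: [0.995, 0.099, -0.001, -0.002]
contact_force: [-0.2, 1.2, -2.2]
opening: 0.403
finger_force: 40.0
```

>>> {"method": "drive_tool", "body": {"targets": [{"tx": 0,"ty": 0,"tz": -0.02,"wx": 0,"wy": 0,"wz": 0,"claw": -1},{"tx": 0,"ty": 0,"tz": -0.02,"wx": 0,"wy": 0,"wz": 0,"claw": -1},{"tx": 0,"ty": 0,"tz": 0,"wx": 0,"wy": 0,"wz": 0,"claw": -1},{"tx": 0,"ty": 0,"tz": 0,"wx": 0,"wy": 0,"wz": 0,"claw": -1},{"tx": 0,"ty": 0,"tz": 0,"wx": 0,"wy": 0,"wz": 0,"claw": -1},{"tx": 0,"ty": 0,"tz": 0,"wx": 0,"wy": 0,"wz": 0,"claw": -1},{"tx": 0,"ty": 0,"tz": 0,"wx": 0,"wy": 0,"wz": 0,"claw": -1},{"tx": 0,"ty": 0,"tz": 0,"wx": 0,"wy": 0,"wz": 0,"claw": -1}]}}

```text
clock: 61.5
tool_pos: [0.544, 0.0494, 0.1305]
eef_rot: [0.995, 0.099, -0.001, -0.002]
contact_force: [-1.5, 0.8, 5.8]
opening: 0.408
finger_force: 40.0
```

It is seated: contact came at the expected height. I'll release and retreat upward.

>>> {"method": "drive_tool", "body": {"targets": [{"tx": 0,"ty": 0,"tz": 0,"wx": 0,"wy": 0,"wz": 0,"claw": 1},{"tx": 0,"ty": 0,"tz": 0,"wx": 0,"wy": 0,"wz": 0,"claw": 1},{"tx": 0,"ty": 0,"tz": 0,"wx": 0,"wy": 0,"wz": 0,"claw": 1},{"tx": 0,"ty": 0,"tz": 0,"wx": 0,"wy": 0,"wz": 0,"claw": 1},{"tx": 0,"ty": 0,"tz": 0,"wx": 0,"wy": 0,"wz": 0,"claw": 1},{"tx": 0,"ty": 0,"tz": 0,"wx": 0,"wy": 0,"wz": 0,"claw": 1},{"tx": 0,"ty": 0,"tz": 0.3,"wx": 0,"wy": 0,"wz": 0,"claw": 1},{"tx": 0,"ty": 0,"tz": 0.5,"wx": 0,"wy": 0,"wz": 0,"claw": 1}]}}

```text
clock: 62.3
tool_pos: [0.5433, 0.0491, 0.154]
eef_rot: [0.995, 0.099, -0.002, -0.002]
contact_force: [-0.8, 0.2, -0.6]
opening: 0.999
finger_force: 0.0
```

>>> {"method": "drive_tool", "body": {"targets": [{"tx": 0,"ty": 0,"tz": 0.7,"wx": 0,"wy": 0,"wz": 0,"claw": 1},{"tx": 0,"ty": 0,"tz": 0.8,"wx": 0,"wy": 0,"wz": 0,"claw": 1},{"tx": 0,"ty": 0,"tz": 0.8,"wx": 0,"wy": 0,"wz": 0,"claw": 1},{"tx": 0,"ty": -0.5,"tz": 0.7,"wx": 0,"wy": 0,"wz": 0,"claw": 1},{"tx": 0,"ty": -0.8,"tz": 0.5,"wx": 0,"wy": 0,"wz": 0,"claw": 1},{"tx": 0,"ty": -0.8,"tz": 0,"wx": 0,"wy": 0,"wz": 0,"claw": 1},{"tx": 0,"ty": -0.8,"tz": 0,"wx": 0,"wy": 0,"wz": 0,"claw": 1},{"tx": 0,"ty": -0.5,"tz": 0,"wx": 0,"wy": 0,"wz": 0,"claw": 1}]}}

```text
clock: 63.1
tool_pos: [0.5437, -0.0551, 0.2598]
eef_rot: [0.995, 0.098, -0.001, -0.002]
contact_force: [-0.2, -0.1, 0.5]
opening: 0.997
finger_force: 0.0
```

>>> {"method": "drive_tool", "body": {"targets": [{"tx": 0,"ty": -0.8,"tz": 0,"wx": 0,"wy": 0,"wz": 0,"claw": 1},{"tx": 0,"ty": -0.9,"tz": 0,"wx": 0,"wy": 0,"wz": 0,"claw": 1},{"tx": 0,"ty": -0.9,"tz": 0,"wx": 0,"wy": 0,"wz": 0,"claw": 1},{"tx": 0,"ty": -0.9,"tz": 0,"wx": 0,"wy": 0,"wz": 0,"claw": 1},{"tx": 0,"ty": -0.9,"tz": 0,"wx": 0,"wy": 0,"wz": 0,"claw": 1},{"tx": 0,"ty": -0.5,"tz": 0,"wx": 0,"wy": 0,"wz": 0,"claw": 1},{"tx": 0,"ty": 0,"tz": 0,"wx": 0,"wy": 0,"wz": 0,"claw": 1},{"tx": 0,"ty": 0,"tz": 0,"wx": 0,"wy": 0,"wz": 0,"claw": 1}]}}

```text
clock: 63.9
tool_pos: [0.5441, -0.1983, 0.259]
eef_rot: [0.995, 0.1, -0.001, -0.003]
contact_force: [0.2, 0.5, 0.1]
opening: 0.998
finger_force: 0.0
```

Run:
```python
from plant import r, vision
from h import *
for n in ("top","scene"):
    t=vision.snapshot(n)
    for b in blobs(t,"white",.117):
        if 450<b[3]<700 and -50<b[4]<150:
            print(n,*b)
    # height of casing top from depth
    u,v=map(int,proj(t,(.515,.075,.117))); d=t["range_z"][v-2:v+3,u-2:u+3]; d=np.median(d)
    c=t["cam_to_world"]; p=c[:3,:3]@(np.array([(u-t["K"][0,2])/t["K"][0,0],-(v-t["K"][1,2])/t["K"][1,1],-1])*d)+c[:3,3]; print("depth pt",p.round(4))
print(r.get_state()["clock"])
```

```text
top white [327. 184.] rect 543.5 49.3 107.6 107.3 11.3 circ [543.1  48.5] 74.7
depth pt [0.5174 0.0755 0.1169]
scene white [302. 191.] rect 543.7 49.7 108.9 109.4 10.9 circ [543.1  51.1] 73.9
depth pt [0.5149 0.0735 0.1183]
64.0
```

The casing top reads 0.117 m, which is exactly fully home. Its centre is (543.6,49.5) mm and its yaw about 11°, both matching the dock. Handing in.

```bash
python3 -c "
from plant import workorder
print(workorder.finish_job())"
```

```text
the job is handed in; nothing more can be done
None
```

The battery is built on the dock (plain terminal, five cells, stud terminal with stud up), the casing is fully home over both pegs, and the job is handed in at about 64 s; no verdict came back.

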